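# Weigh, price and ticket a crate of small cheeses

## Task

Make up the cheese order on the price scale: with the crate on the pan still empty, press the small zero key, then stand every cheese from the cutting board flat in the crate, enter the product code by pressing the third (right) and then the first (left) of the three medium keys, left and right as seen from the robot, and then press the large print key; one key at a time, and never the middle medium key. Then take the price ticket off its stand, hook it over the ticket rail near the post next to the scale, slide it along the rail to the mark and leave it hanging there; do not lower it onto the rail at the mark. Leave the crate on the pan and the jars and the sausage where they are.

Things in the scene. Friction and masses are not known exactly. Their poses are not given: they have to be found in the camera images.
- scale: White price scale, 300 x 300 mm, deck 60 mm high, fixed. Origin: centre of its underside, on the counter; x points from the key row (front, nearest the robot) to the pan (back), y left, z up. Five keys in a row at x = -105 mm, y = 108, 56, 6, -44, -100 mm. Steel pan 200 x 280 mm, top at z = 66 mm, centred at x = +50 mm.
- key_zero (a joint): Zero key: small round key (cap 20 mm across) at the left end of the row as seen from the robot, grey plastic. Spring push key: 0 up, 0.006 m fully down, pressed straight down; about 5 N holds it fully down and it springs back. It counts as pressed when it has been down more than 0.004 m for a tenth of a second.
- key_zero_top (a point): Centre of the top face of the cap of key_zero (about 82 mm above the counter when up); moves with the key.
- key_a (a joint): Code key: first, leftmost, of the three medium keys (caps 28 mm across), grey plastic. Spring push key: 0 up, 0.006 m fully down, pressed straight down; about 5 N holds it fully down and it springs back. It counts as pressed when it has been down more than 0.004 m for a tenth of a second.
- key_a_top (a point): Centre of the top face of the cap of key_a (about 82 mm above the counter when up); moves with the key.
- key_b (a joint): Code key: second, middle one of the three medium keys (cap 28 mm); not part of this code, grey plastic. Spring push key: 0 up, 0.006 m fully down, pressed straight down; about 5 N holds it fully down and it springs back. It counts as pressed when it has been down more than 0.004 m for a tenth of a second.
- key_b_top (a point): Centre of the top face of the cap of key_b (about 82 mm above the counter when up); moves with the key.
- key_c (a joint): Code key: third, rightmost, of the three medium keys (cap 28 mm), grey plastic. Spring push key: 0 up, 0.006 m fully down, pressed straight down; about 5 N holds it fully down and it springs back. It counts as pressed when it has been down more than 0.004 m for a tenth of a second.
- key_c_top (a point): Centre of the top face of the cap of key_c (about 82 mm above the counter when up); moves with the key.
- key_print (a joint): Print key: large round key (cap 36 mm) at the right end of the row, grey plastic. Spring push key: 0 up, 0.006 m fully down, pressed straight down; about 5 N holds it fully down and it springs back. It counts as pressed when it has been down more than 0.004 m for a tenth of a second.
- key_print_top (a point): Centre of the top face of the cap of key_print (about 82 mm above the counter when up); moves with the key.
- crate: Open light-wood box standing loose on the scale pan, outside 170 (x) x 230 (y) x 50 mm high, walls and floor 7 mm thick, 0.45 kg. Origin: centre of its underside; z up.
- board: White plastic cutting board fixed to the counter, 170 (x) x 200 (y) x 12 mm, left of the scale; the cheeses start on it. Origin: centre of its underside.
- cheese1: Small round cream-white cheese with a paper disc on top, a firm cylinder 54 mm across and 36 mm high, about 0.12 kg, standing on its flat face on the cutting board at the start. Origin: centre of its underside; z up. May be absent (2 to 4 of the four are there).
- cheese2: Small round cream-white cheese with a paper disc on top, a firm cylinder 54 mm across and 36 mm high, about 0.12 kg, standing on its flat face on the cutting board at the start. Origin: centre of its underside; z up. May be absent (2 to 4 of the four are there).
- cheese3: Small round cream-white cheese with a paper disc on top, a firm cylinder 54 mm across and 36 mm high, about 0.12 kg, standing on its flat face on the cutting board at the start. Origin: centre of its underside; z up. May be absent (2 to 4 of the four are there).
- cheese4: Small round cream-white cheese with a paper disc on top, a firm cylinder 54 mm across and 36 mm high, about 0.12 kg, standing on its flat face on the cutting board at the start. Origin: centre of its underside; z up. May be absent (2 to 4 of the four are there).
- rail: Fixed steel ticket rail: a 12 mm round bar 260 mm long along its y axis, bar axis 130 mm above the counter, on a post (16 mm thick, foot disc 70 mm across, 10 mm high) at each end (y = -130 and +130 mm); the -y post is the one next to the scale. Origin: midway between the posts, on the counter.
- mark: The mark: a slim white plastic pointer, 8 mm wide and 58 mm high on a small foot, fixed on the counter 45 mm behind (beyond) the rail. Origin: under the pointer, on the counter; its y axis runs along the rail. The ticket is at the mark when its middle is level with the pointer along the rail.
- stand: Small wooden stand (base 70 x 130 x 10 mm) with two posts and a 12 mm steel bar along its y axis, bar axis 90 mm above the counter, fixed; the ticket hangs on it at the start. Origin: centre of the underside.
- ticket: Black ticket hanger, 80 g: an upside-down U lowered over a bar from above. Top 42 (x) x 70 (y) x 5 mm rests on the bar; long face 75 mm down on its +x side, lip 36 mm down on -x, 32 mm clear between. Grip tab 12 (x) x 30 (y) mm, 5 to 40 mm above the origin. Origin: middle of the top's underside, where it rests (6 mm above the bar axis); y along the bar, z up.
- jar1: Amber glass jar with a brass cap, 66 mm across, 75 mm high, behind and between scale and rail. Not part of the work: leave it where it is. Origin: centre of its underside.
- jar2: Amber glass jar with a brass cap, 66 mm across, 75 mm high, in front of the scale, near the robot. Not part of the work: leave it where it is. Origin: centre of its underside.
- sausage: Dry sausage on a small wooden board, 162 x 50 mm, 42 mm high, behind the rail. Not part of the work: leave it where it is. Origin: centre of its underside.
Not all that is in view belongs to the job. Leave any red or turquoise look-alike of the cheese3 alone.

How it is judged:
On the way, in this order (a step that is already met when the one before it is completed fails the run):
1. zero key pressed while the crate is empty (value of joint key_zero above 0.004 m and horizontal distance between each of cheese1, cheese2, cheese3, cheese4 and crate above 0.14 m), for 0.1 s.
2. every cheese that is there stands flat in the crate on the scale, let go (x of cheese1 in the frame of crate between -0.08 and 0.08 m and y of cheese1 in the frame of crate between -0.11 and 0.11 m and z of cheese1 in the frame of crate between 0 and 0.02 m and angle between each of cheese1, cheese2, cheese3, cheese4's own z axis and vertical below 0.2 rad and contact force between the fingers and cheese1 below 0.3 N and linear speed of each of cheese1, cheese2, cheese3, cheese4 below 0.05 m/s and x of cheese2 in the frame of crate between -0.08 and 0.08 m and y of cheese2 in the frame of crate between -0.11 and 0.11 m and z of cheese2 in the frame of crate between 0 and 0.02 m and contact force between the fingers and cheese2 below 0.3 N and x of cheese3 in the frame of crate between -0.08 and 0.08 m and y of cheese3 in the frame of crate between -0.11 and 0.11 m and z of cheese3 in the frame of crate between 0 and 0.02 m and contact force between the fingers and cheese3 below 0.3 N and x of cheese4 in the frame of crate between -0.08 and 0.08 m and y of cheese4 in the frame of crate between -0.11 and 0.11 m and z of cheese4 in the frame of crate between 0 and 0.02 m and contact force between the fingers and cheese4 below 0.3 N and x of crate in the frame of scale between 0.01 and 0.09 m and y of crate in the frame of scale between -0.045 and 0.045 m and z of crate in the frame of scale between 0.06 and 0.072 m), for 0.3 s.
3. third (right) medium key pressed (value of joint key_c above 0.004 m), for 0.1 s.
4. then the first (left) medium key pressed (value of joint key_a above 0.004 m), for 0.1 s.
5. then the large print key pressed (value of joint key_print above 0.004 m), for 0.1 s.
6. ticket hooked over the rail in the part next to the scale-side post (at least 50 mm from the rail's middle) (x of ticket in the frame of rail between -0.013 and 0.013 m and z of ticket in the frame of rail between 0.131 and 0.144 m and angle between ticket's own z axis and vertical below 0.2 rad and angle between the y axis of ticket and the y axis of rail, either way round below 0.3 rad and y of ticket in the frame of rail below -0.05 m), for 0.2 s.
At the end, for the whole second after the job is handed in: Every cheese that is there stands flat on the floor of the crate (tilt under 0.2 rad), the crate is on the pan (within 40 mm of its centre in x and 45 mm in y), and the ticket hangs on the rail, at rest and let go, its middle within 10 mm of the mark along the rail (all of step 2 and x of ticket in the frame of rail between -0.013 and 0.013 m and z of ticket in the frame of rail between 0.131 and 0.144 m and angle between ticket's own z axis and vertical below 0.2 rad and angle between the y axis of ticket and the y axis of rail, either way round below 0.3 rad and y of ticket in the frame of mark between -0.01 and 0.01 m and linear speed of ticket below 0.03 m/s); the robot touches nothing.
It fails at once if the middle medium key is pressed (value of joint key_b above 0.003 m).
It fails at once if two keys are pressed at once (value of joint each of key_zero, key_a above 0.003 m or value of joint each of key_a, key_c above 0.003 m or value of joint each of key_c, key_print above 0.003 m or value of joint each of key_zero, key_c above 0.003 m or value of joint each of key_a, key_print above 0.003 m or value of joint each of key_zero, key_print above 0.003 m).
It fails at once if the ticket is lowered onto the rail at the mark instead of slid there (it is just above the rail, within 40 mm of the mark, clear of the rail) (y of ticket in the frame of mark between -0.04 and 0.04 m and x of ticket in the frame of rail between -0.04 and 0.04 m and z of ticket in the frame of rail between 0.155 and 0.21 m).
It fails at once if a jar or the sausage is moved more than 20 mm (distance of any of jar1, jar2, sausage from where it was at the start of the episode above 0.02 m).
Of cheese1, cheese2, cheese3, cheese4 only 2 to 4 are there at a start; the rules pass over those that are not, and their reading is None.
At some moment in a run one of cheese1, cheese2, cheese3, cheese4 may be knocked a few centimetres aside while the robot is not near it.
It also fails if it takes over 210 s, if anything falls off the work surface, if the arm or the gripper's body presses on something with over 40 N, if the wrist force passes 120 N, or if a joint passes its speed limit or range.

## Robot

A 6-joint arm with a two-finger parallel gripper is mounted at the origin on the work surface. World frame = base frame: x ahead of the robot, y to its left, z up, the work surface at z = 0. Lengths are in m, angles in rad, forces in N, time in s.
With the tool pointing down it reaches from about 0.325 to 0.775 m from the base axis. Payload 5.5 kg.
Tool frame: the origin (TCP) lies midway between the tips of the shut fingers; the grasp point (between the pads) lies 19 mm behind it; z points along the fingers, y is the line along which they close (so a half turn about z gives the same grasp; the last joint's range is limited). The gripper opens to 85 mm and grips with 20 to 120 N. Pads are 22 mm wide; open, the fingers measure 114 mm over their backs; the gripper's body (76 mm by 85 mm) begins 54 mm behind the grasp point. The pads swing forward as they close: fully open they stand 13 mm farther back than shut.
Start: joints at [1.223, 0.091, 1.231, -0, 1.82, -0.057], TCP at [0.172, 0.575, 0.197] pointing down, gripper open.
Joint ranges: [-2.87, 2.87], [-0.86, 2.18], [0.17, 2.46], [-1.51, 4.65], [0.06, 2.69], [-2.65, 2.65]. Speed limits (rad/s): [2.57, 2.57, 3.01, 3.14, 3.14, 3.14].

## Interface

Orientations are given as a unit quaternion [w, x, y, z].
In Python, from rig import state, read_camera, get_calibration, workorder, recognise, outline_of, spot_point gives the robot as it stands.
- The arm moves only by the shell command python3 -m creep 'ROWS' [FORCE]. ROWS is JSON, a list of rows, each an object of numbers: "rx", "ry", "rz": the turn, a rotation vector about the tool's x, y, z in degrees; "tx", "ty", "tz": the shift along the tool's x, y, z in cm; "fingers": the opening, from 0 (shut) to 1 (fully open). A call has 1 to 12 rows; each row shifts and turns the commanded pose from where the row before left it, along the tool's axes as they then stand; what a row does not reach is not made up. A row lasts 1/12 s, in which the tool goes at most 41.7 mm and 7.16 degrees, less where a joint would pass 70% of its speed; a pose out of reach is approached as far as the arm can. A call is refused whole if a number of a shift passes 4.17 or a number of a turn 7.16, either way. A call with a gripper value outside its range is refused whole. The fingers move at their own pace and stop on an object; FORCE is the grip in N (left out, the last holds). Time passes only in rows, so rows that do not move let the fingers close. It gives the time, the measured TCP pose, the force, the opening and the grip force at its end, in the units of the state.
- state(): the state, without advancing time (a new reading comes with each control period).
- read_camera(name): name is "side" or "top" or "wrist"; returns the picture (384x512x3 uint8, red, green, blue); there is no depth.
- get_calibration(name): a dict with "fx", "fy", "cx", "cy" (pixels), "distortion" ([k1, k2, p1, p2, k3] as OpenCV has them; the pictures are not rectified), "view" (4x4, takes a point from world to camera coordinates). Camera axes: x right, y down, z forward; pixel columns grow to the right and rows downward; lengths in m; the calibration is good to about 2 mm. A picture is of the moment at which its call begins: read the wrist's pose just before it. get_calibration takes no time and is no camera call; for the wrist camera it gives the pose at the moment of the call.
- workorder.sign_off(): hands the job in; it is judged then, once.
Trained networks look in the newest picture that a camera, given by its name, has taken for a name from the list of things; names that differ only in an ending like _2 or _b are one class to them, and where a whole thing is asked for, a point or a joint stands for the part that bears it (a point fixed in the world has none). Each returns a list of dicts, best first, with "confidence" (0 to 1); they miss things now and then, are a little off and sometimes report something else, mostly with a low value. They report only what shows in the picture. A call takes as long as a camera call. They do not tell look-alikes from the thing itself.
- recognise(label, camera): "point" ([x, y, z] in m, in world coordinates, good to about 4 mm: the middle of the surface that is visible of it).
- outline_of(label, camera): "region" (384x512 bool, what is visible of it).
- spot_point(label, camera): "point" ([x, y, z] in m, in world coordinates, good to about 4 mm: a listed point, or the origin of a listed thing).
The state is a dict: "t": time; "qpos": joint angles; "joint_vel": joint speeds; "tau": joint torques, N m; "tcp_pos": TCP position; "tool_rot": TCP orientation; "ft_force": force on the tool from outside, world axes, zero at the start; "moment": the same for the moment, N m; "width": finger opening in m; "grasp_force": force on a finger pad.
Only numpy, scipy, OpenCV 4.12 (cv2) and the standard library are available. Lean on these libraries where they do the work, as an engineer would, in place of code of your own. Each camera call takes 0.05 s, during which the arm holds its last target. There are 200 camera calls.

## Working session

There is one attempt and no reset: what is moved stays moved. The work goes in short steps, Python scripts to look and compute and a shell command to move; the robot and the scene stay as the last step left them, time stands still between calls to the robot, and variables do not carry over. Pictures are saved under pics/ and viewed, at most 14 in all, crops included, and the job is handed in when it is done.

```bash
ls; mkdir -p pics; python3 - <<'E'
from rig import state, read_camera, get_calibration
import cv2,numpy as np
s=state();print(s)
for c in("top","side"):
    cv2.imwrite(f"pics/{c}0.png",cv2.resize(read_camera(c),(800,600),interpolation=cv2.INTER_CUBIC)[:,:,::-1])
    k=get_calibration(c);print(c,k['fx'],k['distortion'],np.linalg.inv(k['view']).round(3).tolist())
E
```

```text
pics
{'t': 0.0, 'qpos': array([ 1.22329899e+00,  9.18546452e-02,  1.23190101e+00,  5.17459329e-06,
        1.81980325e+00, -5.67099040e-02]), 'joint_vel': array([-5.63464630e-04,  7.01673948e-05,  3.19103959e-04,  1.34177255e-03,
        1.30908284e-04,  5.17315568e-04]), 'tau': array([ 1.72865512e-03, -4.58730054e+01, -4.18031538e+01,  8.21138315e-05,
        1.11389949e-02, -1.72163936e-05]), 'tcp_pos': array([0.17190797, 0.57447355, 0.19554492]), 'tool_rot': array([-1.99800684e-04,  1.44881306e-01,  9.89448554e-01, -9.62613245e-04]), 'ft_force': array([ 0.68002445,  0.76078377, -0.86438068]), 'moment': array([-0.0283124 , -0.00975768,  0.02798618]), 'grasp_force': 0.0, 'width': 0.08525296949005683}
top 440.0240240690788 [-0.03830819  0.          0.          0.          0.        ] [[-0.02, -0.997, 0.072, 0.438], [-1.0, 0.019, -0.014, 0.045], [0.012, -0.072, -0.997, 1.247], [0.0, 0.0, 0.0, 1.0]]
side 362.11596601109767 [-0.05693176  0.          0.          0.          0.        ] [[0.885, -0.281, 0.371, 0.171], [-0.465, -0.521, 0.716, -0.63], [-0.007, -0.806, -0.592, 0.652], [0.0, 0.0, 0.0, 1.0]]
```

View pics/top0.png

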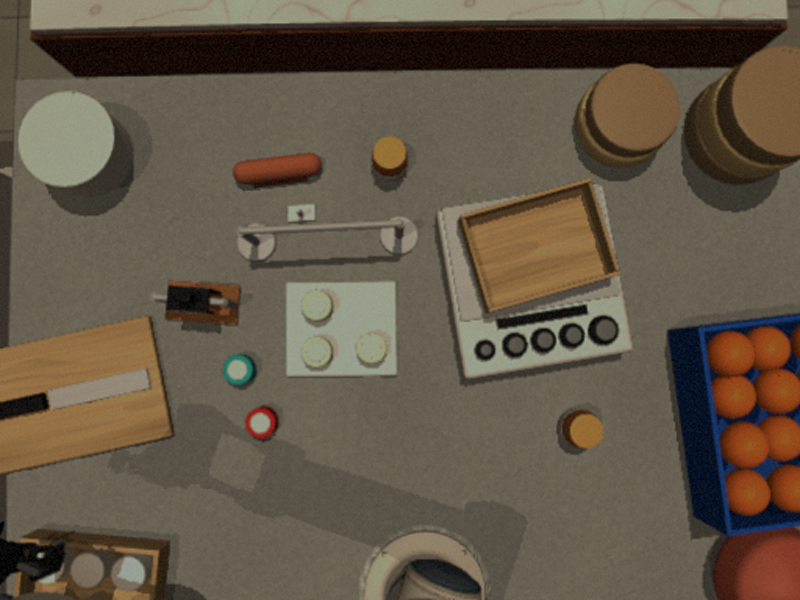

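View pics/side0.png

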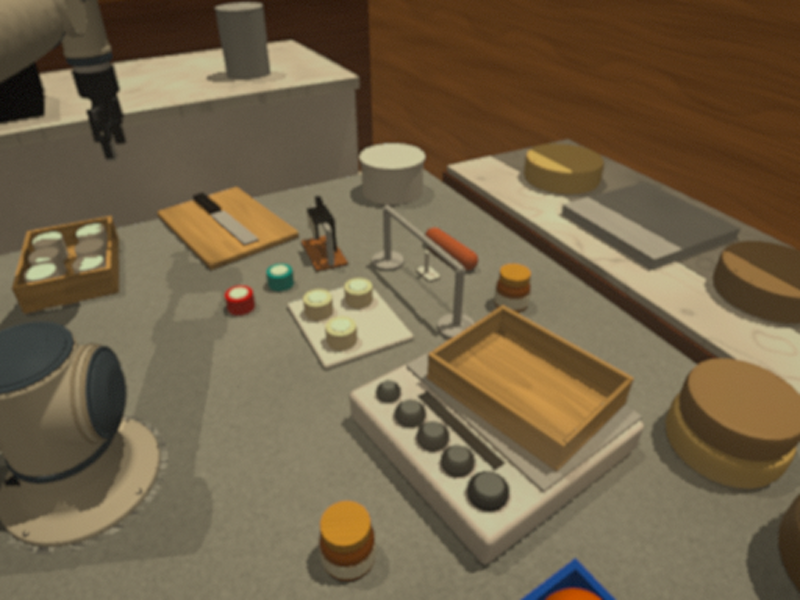

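```bash
cat > h.py <<'E'
from rig import *
import numpy as np,cv2
from scipy.spatial.transform import Rotation as R
def rot():
    q=state()['tool_rot'];return R.from_quat([q[1],q[2],q[3],q[0]])
def px(P,c):
    k=get_calibration(c);V=np.array(k['view'])
    return cv2.projectPoints(np.float64(P).reshape(-1,3),cv2.Rodrigues(V[:3,:3])[0],V[:3,3],np.array([[k['fx'],0,k['cx']],[0,k['fy'],k['cy']],[0,0,1]]),np.array(k['distortion']))[0].reshape(-1,2)
def back(uv,z,c):
    k=get_calibration(c);V=np.array(k['view'])
    p=cv2.undistortPoints(np.float64(uv).reshape(-1,1,2),np.array([[k['fx'],0,k['cx']],[0,k['fy'],k['cy']],[0,0,1]]),np.array(k['distortion'])).reshape(-1,2)
    d=np.c_[p,np.ones(len(p))]@V[:3,:3];o=-V[:3,:3].T@V[:3,3]
    return o+d*((z-o[2])/d[:,2])[:,None]
def go(p):
    s=state();d=np.array(p)-s['tcp_pos'];print('tool cm',(rot().inv().apply(d)*100).round(2),'tcp',s['tcp_pos'].round(4),'yaw of tool y',np.degrees(np.arctan2(*rot().apply([0,1,0])[[1,0]])).round(1))
E
python3 - <<'E'
from h import *
for c in("top","side"):
    read_camera(c)
    for l in("scale","crate","board","cheese1","rail","mark","stand","ticket","jar1","jar2","sausage","key_zero_top","key_a_top","key_b_top","key_c_top","key_print_top"):
        try: print(c,l,[(np.round(d['point'],3).tolist(),round(d['confidence'],2)) for d in spot_point(l,c)])
        except Exception as e: print(l,e)
print(state()['t'])
E
```

```text
top scale [([0.449, -0.259, 0.079], 0.38)]
top crate []
top board [([0.47, 0.139, -0.0], 0.87)]
top cheese1 [([0.397, 0.322, 0.001], 0.9), ([0.43, 0.187, 0.011], 0.89), ([0.306, 0.282, -0.005], 0.75), ([0.761, 0.25, -0.002], 0.7), ([0.506, 0.18, 0.013], 0.54)]
top rail [([0.636, 0.16, -0.001], 0.83)]
top mark [([0.676, 0.208, -0.0], 0.54)]
top stand [([0.519, 0.388, -0.001], 0.76), ([0.546, -0.206, -0.002], 0.32)]
top ticket [([0.523, 0.391, 0.097], 0.8)]
top jar1 [([0.282, -0.28, -0.002], 0.85), ([0.769, 0.049, 0.002], 0.8)]
top jar2 [([0.282, -0.28, -0.002], 0.85), ([0.769, 0.049, 0.002], 0.8)]
top sausage [([0.761, 0.251, -0.002], 0.81)]
top key_zero_top [([0.426, -0.109, 0.083], 0.62)]
top key_a_top [([0.436, -0.164, 0.082], 0.41)]
top key_b_top []
top key_c_top [([0.448, -0.258, 0.079], 0.51)]
top key_print_top [([0.46, -0.314, 0.078], 0.51)]
side scale [([0.548, -0.203, 0.004], 0.79)]
side crate [([0.599, -0.203, 0.062], 0.77), ([0.457, -0.314, 0.085], 0.7)]
side board [([0.47, 0.137, 0.001], 0.92)]
side cheese1 [([0.432, 0.084, 0.011], 0.91), ([0.427, 0.183, 0.013], 0.69), ([0.303, 0.282, 0.003], 0.65), ([0.509, 0.179, 0.015], 0.58), ([0.402, 0.319, 0.002], 0.58)]
side rail []
side mark [([0.679, 0.209, -0.001], 0.66)]
side stand [([0.523, 0.391, -0.004], 0.76)]
side ticket [([0.523, 0.391, 0.094], 0.85)]
side jar1 [([0.285, -0.277, -0.001], 0.82), ([0.775, 0.047, 0.002], 0.65)]
side jar2 [([0.285, -0.277, -0.001], 0.82), ([0.775, 0.047, 0.002], 0.65)]
side sausage [([0.763, 0.254, 0.003], 0.81)]
side key_zero_top [([0.427, -0.108, 0.083], 0.54)]
side key_a_top [([0.439, -0.163, 0.081], 0.63), ([0.431, 0.082, 0.014], 0.23)]
side key_b_top [([0.441, -0.207, 0.081], 0.73)]
side key_c_top [([0.453, -0.263, 0.079], 0.58)]
side key_print_top [([0.455, -0.316, 0.087], 0.57)]
1.8
```

The top view shows three cream cheeses on the board at (317,305), (316,352) and (371,348). Lids that could be mistaken for them are the turquoise one (238,370), the red one (261,423) and the round things in the wooden box (40–130,570). None of those are on the white board, so I choose the three on it. Next I'll measure more closely and check the choice in a crop.

```bash
cat >> h.py <<'E'
def cheeses():
    im=read_camera("top");o=[]
    for d in outline_of("cheese1","top"):
        m=d['region'].astype(np.uint8)
        ys,xs=np.nonzero(m);p=back([[xs.mean(),ys.mean()]],.040,"top")[0]
        hsv=cv2.cvtColor(im,cv2.COLOR_RGB2HSV)[m>0].mean(0)
        if .36<p[0]<.72 and -.4<p[1]<.26: o.append((p[:2].round(4).tolist(),len(xs),round(d['confidence'],2),hsv.round().tolist()))
    return o
E
python3 - <<'E'
from h import *
print(*cheeses(),sep='\n')
im=read_camera("top")
g=im.max(2)
# keys
r=g[185:245,295:405]
n,l,st,ce=cv2.connectedComponentsWithStats((r<62).astype(np.uint8))
for i in range(1,n):
    if st[i,4]>30: print('dark',st[i].tolist(),back([ce[i]+[295,185]],.079,"top").round(4).tolist())
for l in("crate","scale","ticket","board","rail"):
    for d in outline_of(l,"top")[:1]:
        m=d['region'].astype(np.uint8);c=max(cv2.findContours(m,0,2)[0],key=cv2.contourArea)
        b=cv2.boxPoints(cv2.minAreaRect(c));z={'crate':.116,'scale':.06,'ticket':.096,'board':.012,'rail':.13}[l]
        w=back(b,z,"top");print(l,w[:,:2].round(3).tolist(),w.mean(0).round(3))
a=cv2.resize(im[170:250,180:400],(800,291),interpolation=2);b=cv2.resize(im[110:250,270:420],(800,747)[:2],interpolation=2)
c=cv2.resize(im[110:250,90:420],(800,340),interpolation=2)
cv2.imwrite("pics/crop1.png",c[:,:,::-1])
E
```

```text
([0.4347, 0.0845], 253, 0.76, [37.0, 48.0, 158.0])
([0.5099, 0.1774], 297, 0.71, [35.0, 51.0, 152.0])
([0.4293, 0.1793], 336, 0.7, [35.0, 51.0, 150.0])
dark [23, 10, 58, 15, 335] [[0.4824, -0.2096, 0.079]]
dark [82, 17, 19, 19, 153] [[0.4567, -0.3102, 0.079]]
dark [63, 22, 16, 16, 125] [[0.4492, -0.2574, 0.079]]
dark [45, 25, 16, 16, 122] [[0.4418, -0.2084, 0.079]]
dark [27, 28, 15, 16, 118] [[0.4348, -0.1596, 0.079]]
dark [9, 33, 13, 12, 91] [[0.4275, -0.1099, 0.079]]
dark [70, 42, 32, 8, 80] [[0.4057, -0.2987, 0.079]]
dark [0, 50, 58, 10, 141] [[0.3841, -0.1451, 0.079]]
crate [[0.654, -0.062], [0.716, -0.296], [0.546, -0.336], [0.486, -0.104]] [ 0.6   -0.199  0.116]
scale [[0.672, -0.025], [0.721, -0.336], [0.418, -0.375], [0.373, -0.069]] [ 0.546 -0.201  0.06 ]
ticket [[0.503, 0.425], [0.547, 0.422], [0.538, 0.334], [0.494, 0.338]] [0.521 0.38  0.096]
board [[0.557, 0.241], [0.553, 0.035], [0.385, 0.039], [0.389, 0.242]] [0.471 0.139 0.012]
```

View pics/crop1.png

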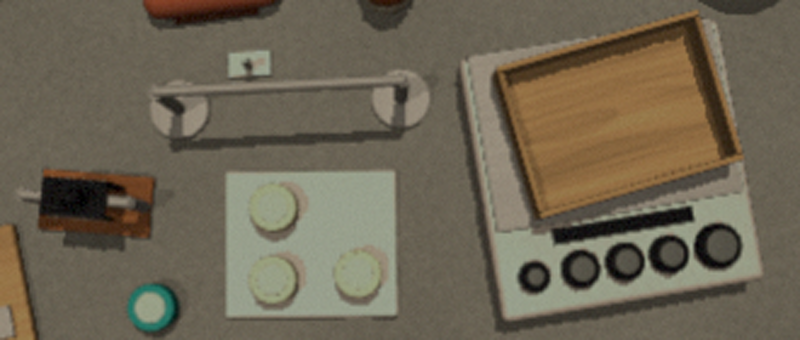

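The crop confirms three cream cheeses with pale paper tops at crop (273,206), (272,278) and (357,272), and the turquoise lid off the board at (151,307). The five keys run from (534,276) to (718,246), and their spacing matches the sheet. Zero key first.

```bash
python3 -c "
from h import *
go([.4275,-.1100,.12]);print(rot().as_matrix().round(3))"
```

```text
tool cm [-44.11 -58.28   7.67] tcp [0.1721 0.5748 0.1967] yaw of tool y 73.3
[[-0.958  0.287 -0.   ]
 [ 0.287  0.958  0.   ]
 [ 0.     0.    -1.   ]]
```

```bash
python3 -m creep '[{"tx":-2.2,"ty":-2.9,"fingers":0},{"tx":-2.2,"ty":-2.9},{"tx":-2.2,"ty":-2.9},{"tx":-2.2,"ty":-2.9},{"tx":-2.2,"ty":-2.9},{"tx":-2.2,"ty":-2.9},{"tx":-2.2,"ty":-2.9},{"tx":-2.2,"ty":-2.9},{"tx":-2.2,"ty":-2.9},{"tx":-2.2,"ty":-2.9}]'
python3 -m creep '[{"tx":-2.2,"ty":-2.9},{"tx":-2.2,"ty":-2.9},{"tx":-2.2,"ty":-2.9},{"tx":-2.2,"ty":-2.9},{"tx":-2.2,"ty":-2.9},{"tx":-2.2,"ty":-2.9},{"tx":-2.2,"ty":-2.9},{"tx":-2.2,"ty":-2.9},{"tx":-2.2,"ty":-2.9},{"tx":-2.2,"ty":-2.9}]'
python3 -m creep '[{"tz":2},{"tz":2},{"tz":2},{},{},{},{}]'
python3 -c "
from h import *
go([.4275,-.1100,.12])"
```

```text
tool cm [-44.11 -58.28   7.67] tcp [0.1721 0.5748 0.1967] yaw of tool y 73.3validation failed for argument at $[0]...
validation failed for argument at $[0]...
validation failed for argument at $[0]...
```

```bash
python3 -m creep '[{"rx":0,"ry":0,"rz":0,"tx":-2.2,"ty":-2.9,"tz":0,"fingers":0}]'
```

```text
t: 2.28
tcp_pos: [0.183, 0.5432, 0.1934]
tool_rot: [-0.001, 0.143, 0.99, -0.001]
ft_force: [1.9, -0.1, -0.1]
width: 0.0752
grasp_force: 0.0
```

```bash
python3 -m creep '[{"tx":-2.2,"ty":-2.9,"tz":0,"fingers":0}]';python3 -m creep '[{"tx":-2.2,"ty":-2.9,"tz":0}]'; 
```

```text
validation failed for argument at $[0]...
validation failed for argument at $[0]...
```

```bash
python3 -m creep '[{"rx":0,"ry":0,"rz":0,"tx":-2.2,"ty":-2.9,"tz":0,"fingers":0},{"rx":0,"ry":0,"rz":0,"tx":-2.2,"ty":-2.9,"tz":0,"fingers":0},{"rx":0,"ry":0,"rz":0,"tx":-2.2,"ty":-2.9,"tz":0,"fingers":0},{"rx":0,"ry":0,"rz":0,"tx":-2.2,"ty":-2.9,"tz":0,"fingers":0},{"rx":0,"ry":0,"rz":0,"tx":-2.2,"ty":-2.9,"tz":0,"fingers":0},{"rx":0,"ry":0,"rz":0,"tx":-2.2,"ty":-2.9,"tz":0,"fingers":0},{"rx":0,"ry":0,"rz":0,"tx":-2.2,"ty":-2.9,"tz":0,"fingers":0},{"rx":0,"ry":0,"rz":0,"tx":-2.2,"ty":-2.9,"tz":0,"fingers":0},{"rx":0,"ry":0,"rz":0,"tx":-2.2,"ty":-2.9,"tz":0,"fingers":0},{"rx":0,"ry":0,"rz":0,"tx":-2.2,"ty":-2.9,"tz":0,"fingers":0}]'
python3 -m creep '[{"rx":0,"ry":0,"rz":0,"tx":-2.2,"ty":-2.9,"tz":0,"fingers":0},{"rx":0,"ry":0,"rz":0,"tx":-2.2,"ty":-2.9,"tz":0,"fingers":0},{"rx":0,"ry":0,"rz":0,"tx":-2.2,"ty":-2.9,"tz":0,"fingers":0},{"rx":0,"ry":0,"rz":0,"tx":-2.2,"ty":-2.9,"tz":0,"fingers":0},{"rx":0,"ry":0,"rz":0,"tx":-2.2,"ty":-2.9,"tz":0,"fingers":0},{"rx":0,"ry":0,"rz":0,"tx":-2.2,"ty":-2.9,"tz":0,"fingers":0},{"rx":0,"ry":0,"rz":0,"tx":-2.2,"ty":-2.9,"tz":0,"fingers":0},{"rx":0,"ry":0,"rz":0,"tx":-2.2,"ty":-2.9,"tz":0,"fingers":0},{"rx":0,"ry":0,"rz":0,"tx":-2.2,"ty":-2.9,"tz":0,"fingers":0},{"rx":0,"ry":0,"rz":0,"tx":0,"ty":0,"tz":0,"fingers":0},{"rx":0,"ry":0,"rz":0,"tx":0,"ty":0,"tz":0,"fingers":0},{"rx":0,"ry":0,"rz":0,"tx":0,"ty":0,"tz":0,"fingers":0}]'
python3 -c "
from h import *
go([.4275,-.1100,.12])"
```

```text
t: 3.12
tcp_pos: [0.3125, 0.1983, 0.197]
tool_rot: [0.0, 0.145, 0.989, 0.0]
ft_force: [1.4, 0.2, -0.2]
width: -0.0
grasp_force: 0.0
t: 4.12
tcp_pos: [0.4271, -0.1069, 0.1967]
tool_rot: [-0.0, 0.145, 0.989, 0.0]
ft_force: [-1.0, 0.2, -0.5]
width: 0.0002
grasp_force: 0.0
tool cm [-0.13 -0.29  7.67] tcp [ 0.4271 -0.1069  0.1967] yaw of tool y 73.3
```

```bash
python3 -m creep '[{"rx":0,"ry":0,"rz":0,"tx":-0.1,"ty":-0.3,"tz":0,"fingers":0},{"rx":0,"ry":0,"rz":6.5,"tx":0,"ty":0,"tz":0.8,"fingers":0},{"rx":0,"ry":0,"rz":6.5,"tx":0,"ty":0,"tz":1,"fingers":0},{"rx":0,"ry":0,"rz":6.5,"tx":0,"ty":0,"tz":1,"fingers":0},{"rx":0,"ry":0,"rz":6.5,"tx":0,"ty":0,"tz":1,"fingers":0},{"rx":0,"ry":0,"rz":6.5,"tx":0,"ty":0,"tz":1,"fingers":0},{"rx":0,"ry":0,"rz":6.5,"tx":0,"ty":0,"tz":1,"fingers":0},{"rx":0,"ry":0,"rz":6.5,"tx":0,"ty":0,"tz":1,"fingers":0},{"rx":0,"ry":0,"rz":6.5,"tx":0,"ty":0,"tz":1,"fingers":0},{"rx":0,"ry":0,"rz":6.5,"tx":0,"ty":0,"tz":1,"fingers":0},{"rx":0,"ry":0,"rz":0,"tx":0,"ty":0,"tz":0,"fingers":0},{"rx":0,"ry":0,"rz":0,"tx":0,"ty":0,"tz":0,"fingers":0}]'
python3 -c "
from h import *
go([.4275,-.1100,.077])
im=read_camera('wrist');k=get_calibration('wrist');print(px([[.4275,-.11,.082],[.4348,-.1596,.082]],'wrist'))
cv2.imwrite('pics/w1.png',im[:,:,::-1])"
```

```text
t: 5.12
tcp_pos: [0.4271, -0.1092, 0.1087]
tool_rot: [-0.0, 0.608, 0.794, -0.0]
ft_force: [0.1, -0.1, -0.0]
width: -0.0001
grasp_force: 0.0
tool cm [-0.09  0.02  3.17] tcp [ 0.4271 -0.1092  0.1087] yaw of tool y 15.1
[[256.71077606 208.13032975]
 [248.14080332 276.29012266]]
```

View pics/w1.png

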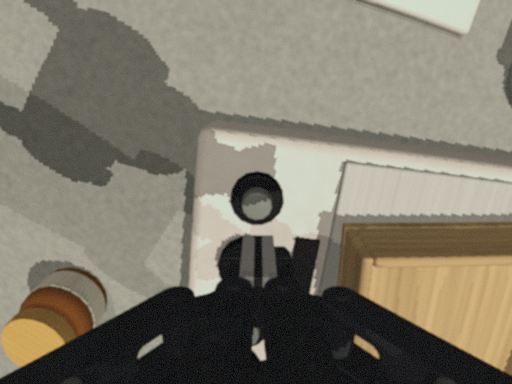

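The wrist view shows the small zero cap at (257,204) against my projection of (257,208), so it agrees to about 2 mm. Pressing.

```bash
python3 -m creep '[{"rx":0,"ry":0,"rz":0,"tx":-0.1,"ty":0,"tz":1,"fingers":0},{"rx":0,"ry":0,"rz":0,"tx":0,"ty":0,"tz":1,"fingers":0},{"rx":0,"ry":0,"rz":0,"tx":0,"ty":0,"tz":0.8,"fingers":0},{"rx":0,"ry":0,"rz":0,"tx":0,"ty":0,"tz":0.5,"fingers":0},{"rx":0,"ry":0,"rz":0,"tx":0,"ty":0,"tz":0,"fingers":0},{"rx":0,"ry":0,"rz":0,"tx":0,"ty":0,"tz":0,"fingers":0},{"rx":0,"ry":0,"rz":0,"tx":0,"ty":0,"tz":0,"fingers":0}]'; python3 -c "
from h import *
print(state()['ft_force'],state()['tcp_pos'])"
```

```text
t: 5.75
tcp_pos: [0.4277, -0.1112, 0.0759]
tool_rot: [0.0, 0.61, 0.793, 0.0]
ft_force: [0.5, -0.0, -0.4]
width: -0.0002
grasp_force: 0.0
[ 0.53682186 -0.0456596  -0.36797314] [ 0.42774878 -0.11121055  0.07593062]
```

```bash
python3 -m creep '[{"rx":0,"ry":0,"rz":0,"tx":0,"ty":0,"tz":0.2,"fingers":0},{"rx":0,"ry":0,"rz":0,"tx":0,"ty":0,"tz":0,"fingers":0},{"rx":0,"ry":0,"rz":0,"tx":0,"ty":0,"tz":0,"fingers":0}]';  python3 -c "
from h import *
cv2.imwrite('pics/s1.png',cv2.resize(read_camera('side')[180:330,200:400],(800,600))[:,:,::-1])"
```

```text
t: 6.0
tcp_pos: [0.4277, -0.1111, 0.0738]
tool_rot: [0.0, 0.61, 0.793, 0.0]
ft_force: [-0.2, 0.1, 0.6]
width: -0.0003
grasp_force: 0.0
```

View pics/s1.png

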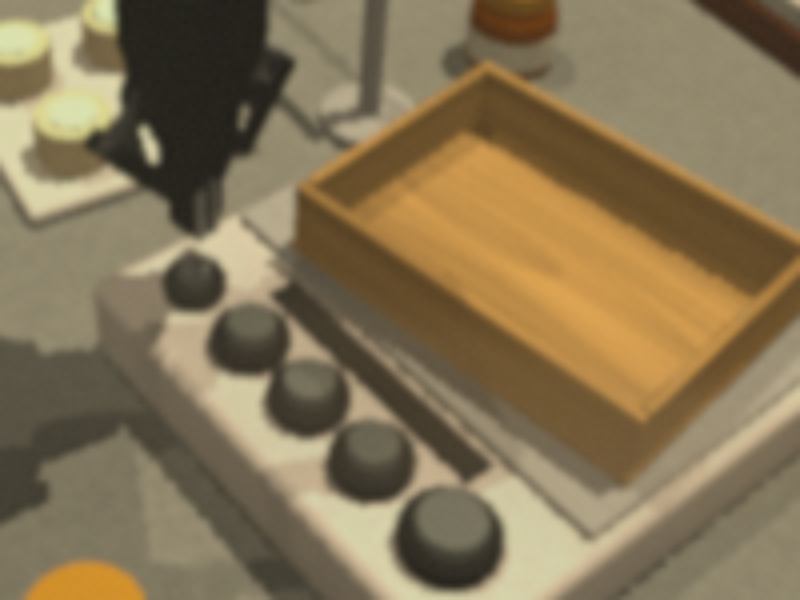

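The side crop shows the fingertip at about (200,235), just above the zero cap whose top is at about (195,262). The tip doesn't seem to be touching it. I'll check by projection.

```bash
python3 -c "
from h import *
t=state()['tcp_pos']
K=[[.4275,-.11,.082],[.4348,-.1596,.082],[.4418,-.2084,.082],[.4492,-.2574,.082],[.4567,-.3102,.082]]
f=lambda p:((p-[200,180])*4).round(0)
print('tcp crop',f(px(t,'side')));print('keys crop',f(px(K,'side')))
im=read_camera('top');print(px(t,'top'),px(K,'top').round(1))
read_camera('side');print([d for l in('key_zero_top','key_a_top','key_c_top','key_print_top') for d in spot_point(l,'side')])
"
```

```text
tcp crop [[196. 270.]]
keys crop [[194. 259.]
 [249. 312.]
 [307. 369.]
 [370. 431.]
 [445. 504.]]
[[309.99653546 223.56627807]] [[310.  223.7]
 [328.6 220.5]
 [346.8 217.5]
 [365.  214.3]
 [384.6 211.1]]
[{'point': [0.4297, -0.1065, 0.0831], 'confidence': 0.39}, {'point': [0.4385, -0.1616, 0.0841], 'confidence': 0.55}, {'point': [0.5201, 0.3916, -0.0032], 'confidence': 0.45}, {'point': [0.4485, -0.2658, 0.0796], 'confidence': 0.56}, {'point': [0.2855, -0.2758, 0.001], 'confidence': 0.38}, {'point': [0.4573, -0.3134, 0.0862], 'confidence': 0.75}]
```

```bash
for i in 1 2; do python3 -m creep '[{"rx":0,"ry":0,"rz":0,"tx":0,"ty":0,"tz":0.2,"fingers":0},{"rx":0,"ry":0,"rz":0,"tx":0,"ty":0,"tz":0,"fingers":0}]' | egrep 'tcp|force'; done
```

```text
tcp_pos: [0.4275, -0.111, 0.0713]
ft_force: [0.3, 0.0, 0.1]
grasp_force: 0.0
tcp_pos: [0.4274, -0.111, 0.0692]
ft_force: [-0.3, 0.0, 0.1]
grasp_force: 0.0
```

```bash
python3 -c "
from h import *
t=state()['tcp_pos']
print(px([t,t+[0,0,.02]],'wrist'),((px(t,'side')-[225,210])*8).round())
w=cv2.resize(read_camera('wrist')[150:300,156:356],(800,600)); s=cv2.resize(read_camera('side')[210:285,225:300],(600,600),interpolation=2)
cv2.imwrite('pics/c2.png',cv2.resize(np.hstack([w,s]),(800,343))[:,:,::-1])"
```

```text
[[256.89235138 225.1422216 ]
 [256.83269108 241.38819851]] [[190. 313.]]
```

View pics/c2.png

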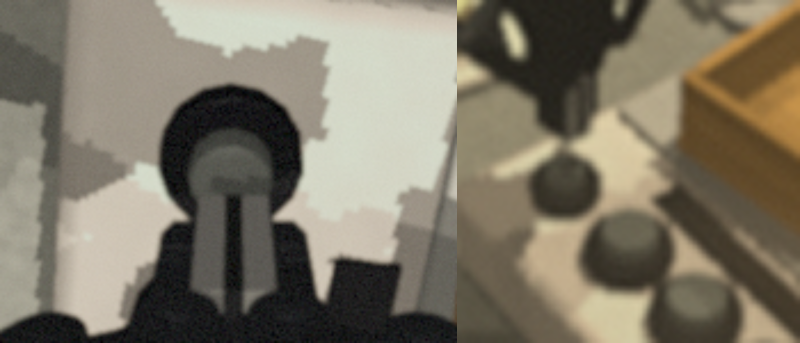

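The left part shows the two finger pads ending at about (235,195) over the cap, about 10 mm short of where the TCP projects. The right part shows the tip just above the cap. I'll keep creeping down and watch the force.

```bash
for i in 1 2 3 4; do python3 -m creep '[{"rx":0,"ry":0,"rz":0,"tx":0,"ty":0,"tz":0.1,"fingers":0},{"rx":0,"ry":0,"rz":0,"tx":0,"ty":0,"tz":0,"fingers":0}]' | egrep 'tcp|ft_force'; done
```

```text
tcp_pos: [0.4276, -0.1111, 0.0685]
ft_force: [-0.2, -0.1, -0.4]
tcp_pos: [0.4275, -0.1111, 0.0675]
ft_force: [0.3, 0.0, -0.1]
tcp_pos: [0.4276, -0.1111, 0.0665]
ft_force: [0.9, -1.2, -0.4]
tcp_pos: [0.4275, -0.1111, 0.0655]
ft_force: [-0.1, 0.4, 0.7]
```

```bash
for i in 1 2 3 4; do python3 -m creep '[{"rx":0,"ry":0,"rz":0,"tx":0,"ty":0,"tz":0.1,"fingers":0},{"rx":0,"ry":0,"rz":0,"tx":0,"ty":0,"tz":0,"fingers":0}]' | egrep 'tcp|ft_force'; done; python3 -c "
from h import *
w=cv2.resize(read_camera('wrist')[150:300,156:356],(800,600)); s=cv2.resize(read_camera('side')[210:285,225:300],(600,600),interpolation=2)
cv2.imwrite('pics/c3.png',cv2.resize(np.hstack([w,s]),(800,343))[:,:,::-1])"
```

```text
tcp_pos: [0.4275, -0.1111, 0.0645]
ft_force: [-0.3, 0.6, 0.9]
tcp_pos: [0.4276, -0.1111, 0.0635]
ft_force: [0.3, 0.9, -0.6]
tcp_pos: [0.4275, -0.1111, 0.0625]
ft_force: [0.4, -0.7, -0.6]
tcp_pos: [0.4275, -0.1111, 0.0615]
ft_force: [-0.8, 0.2, -0.6]
```

View pics/c3.png

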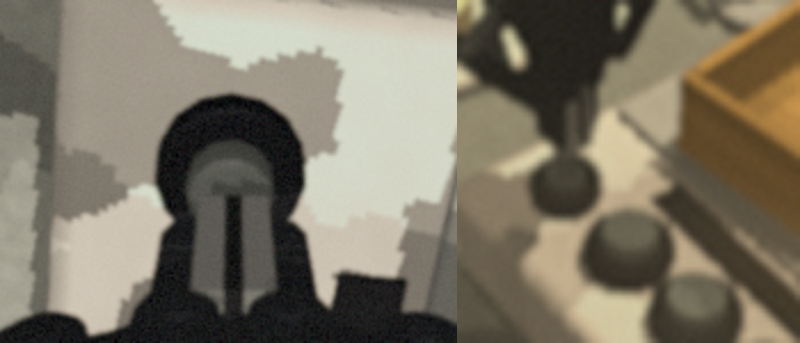

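```bash
for i in 1 2 3 4 5 6; do python3 -m creep '[{"rx":0,"ry":0,"rz":0,"tx":0,"ty":0,"tz":0.1,"fingers":0},{"rx":0,"ry":0,"rz":0,"tx":0,"ty":0,"tz":0,"fingers":0}]' | egrep 'tcp|ft_force'; done
```

```text
tcp_pos: [0.4276, -0.1111, 0.0606]
ft_force: [0.9, -0.3, 0.0]
tcp_pos: [0.4275, -0.1111, 0.0595]
ft_force: [0.1, 0.5, -0.1]
tcp_pos: [0.4275, -0.1111, 0.0585]
ft_force: [0.0, 0.7, -0.7]
tcp_pos: [0.4275, -0.1111, 0.0575]
ft_force: [0.1, 0.5, -0.0]
tcp_pos: [0.4275, -0.1111, 0.0565]
ft_force: [0.3, 0.1, -0.1]
tcp_pos: [0.4275, -0.1111, 0.0555]
ft_force: [0.4, -0.1, 0.2]
```

```bash
python3 -c "
from h import *
t=state()['tcp_pos'];print(state()['width'],state()['tau'].round(2))
print(((px([t,t+[0,0,.02],t+[0,0,.04]],'side')-[225,210])*8*.571).round())
s=cv2.resize(read_camera('side')[210:285,225:300],(600,600),interpolation=2);w=cv2.resize(read_camera('wrist')[150:300,156:356],(800,600))
cv2.imwrite('pics/c4.png',cv2.resize(np.hstack([w,s]),(800,343))[:,:,::-1])"
```

```text
-5.297654158846765e-05 [ 0.000e+00 -2.730e+01 -4.172e+01  0.000e+00 -3.000e-02 -0.000e+00]
[[109. 198.]
 [109. 169.]
 [108. 140.]]
```

View pics/c4.png

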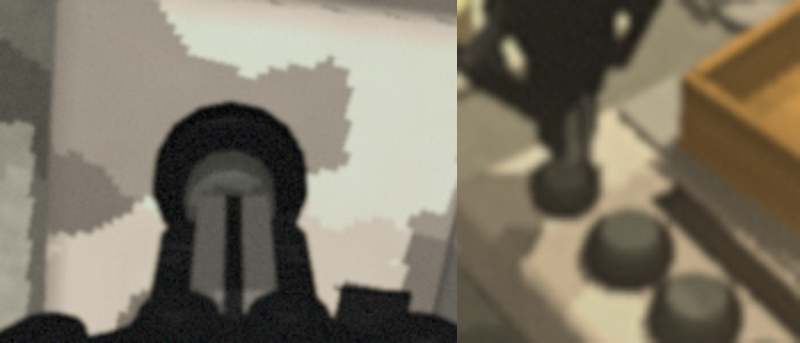

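Right part: the finger now reaches the cap top at about (566,165). That's roughly 20 mm above the reported TCP, so the fingers end about 2 cm behind it. Going on until there is force.

```bash
for i in 1 2 3 4 5 6; do python3 -m creep '[{"rx":0,"ry":0,"rz":0,"tx":0,"ty":0,"tz":0.1,"fingers":0},{"rx":0,"ry":0,"rz":0,"tx":0,"ty":0,"tz":0,"fingers":0}]' | egrep 'tcp|ft_force'; done
```

```text
tcp_pos: [0.4276, -0.1111, 0.0545]
ft_force: [-1.2, -0.2, -0.5]
tcp_pos: [0.4275, -0.1111, 0.0535]
ft_force: [0.3, -0.2, 0.4]
tcp_pos: [0.4275, -0.1111, 0.0525]
ft_force: [0.0, 0.2, 0.6]
tcp_pos: [0.4275, -0.1111, 0.0515]
ft_force: [0.2, 0.6, -0.7]
tcp_pos: [0.4275, -0.1111, 0.0505]
ft_force: [0.6, -0.3, -0.6]
tcp_pos: [0.4276, -0.1111, 0.0495]
ft_force: [0.3, -0.0, 0.0]
```

```bash
for i in 1 2 3 4 5 6; do python3 -m creep '[{"rx":0,"ry":0,"rz":0,"tx":0,"ty":0,"tz":0.1,"fingers":0},{"rx":0,"ry":0,"rz":0,"tx":0,"ty":0,"tz":0,"fingers":0}]' | egrep 'tcp|ft_force'; done;  python3 -c "
from h import *
t=state()['tcp_pos']
s=cv2.resize(read_camera('side')[210:285,225:300],(600,600),interpolation=2);w=cv2.resize(read_camera('top')[190:240,290:357],(800,600),interpolation=2)
cv2.imwrite('pics/c5.png',cv2.resize(np.hstack([w,s]),(800,343))[:,:,::-1])"
```

```text
tcp_pos: [0.4275, -0.1111, 0.0485]
ft_force: [-0.8, 0.1, -0.2]
tcp_pos: [0.4276, -0.1111, 0.0475]
ft_force: [-0.1, -0.2, -0.1]
tcp_pos: [0.4277, -0.1111, 0.0467]
ft_force: [-0.0, 0.5, 1.5]
tcp_pos: [0.4277, -0.1112, 0.0458]
ft_force: [-1.0, 0.4, 3.3]
tcp_pos: [0.4277, -0.1112, 0.0447]
ft_force: [-0.9, 0.4, 2.8]
tcp_pos: [0.4277, -0.1111, 0.0437]
ft_force: [-0.8, -0.1, 3.7]
```

View pics/c5.png

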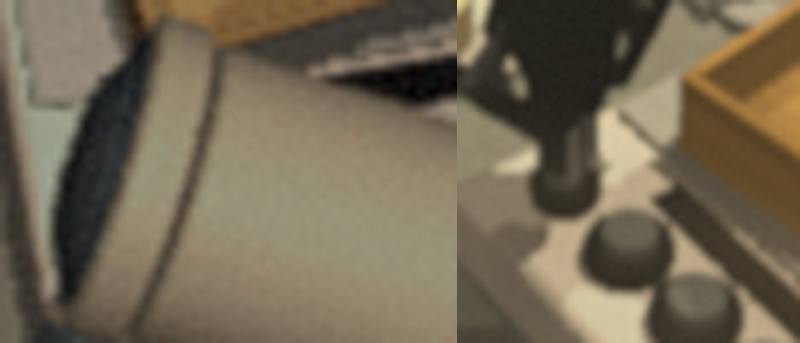

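Contact came at a reported z of about 0.047, so the shut tips are really 35 mm above the reported TCP. The force is now 3.7 N, so I'll finish the press, hold and rise.

```bash
python3 -m creep '[{"rx":0,"ry":0,"rz":0,"tx":0,"ty":0,"tz":0.3,"fingers":0},{"rx":0,"ry":0,"rz":0,"tx":0,"ty":0,"tz":0.1,"fingers":0},{"rx":0,"ry":0,"rz":0,"tx":0,"ty":0,"tz":0,"fingers":0},{"rx":0,"ry":0,"rz":0,"tx":0,"ty":0,"tz":0,"fingers":0},{"rx":0,"ry":0,"rz":0,"tx":0,"ty":0,"tz":0,"fingers":0}]'
python3 -m creep '[{"rx":0,"ry":0,"rz":0,"tx":0,"ty":0,"tz":-2,"fingers":1},{"rx":0,"ry":0,"rz":0,"tx":0,"ty":0,"tz":-4,"fingers":1},{"rx":0,"ry":0,"rz":0,"tx":0,"ty":0,"tz":-4,"fingers":1},{"rx":0,"ry":0,"rz":0,"tx":0,"ty":0,"tz":-1.5,"fingers":1},{"rx":0,"ry":0,"rz":0,"tx":0,"ty":0,"tz":0,"fingers":1}]'
python3 - <<'E'
from h import *
print(*cheeses(),sep='\n');go([.433,.0840,.07])
E
```

```text
t: 11.83
tcp_pos: [0.4279, -0.1112, 0.0413]
tool_rot: [0.001, 0.61, 0.793, 0.0]
ft_force: [-4.3, 0.6, 11.9]
width: 0.0
grasp_force: 6.0
t: 12.25
tcp_pos: [0.4297, -0.1118, 0.1594]
tool_rot: [0.004, 0.61, 0.792, 0.001]
ft_force: [0.7, 0.0, 0.4]
width: 0.0606
grasp_force: 0.0
([0.4343, 0.0832], 268, 0.8, [37.0, 48.0, 157.0])
([0.5099, 0.1777], 307, 0.58, [35.0, 51.0, 151.0])
([0.4298, 0.1805], 308, 0.53, [36.0, 49.0, 154.0])
tool cm [18.74  5.49  8.43] tcp [ 0.4279 -0.1112  0.1543] yaw of tool y 14.8
```

```bash
python3 -m creep '[{"rx":0,"ry":0,"rz":0,"tx":3.75,"ty":1.1,"tz":0,"fingers":1},{"rx":0,"ry":0,"rz":0,"tx":3.75,"ty":1.1,"tz":0,"fingers":1},{"rx":0,"ry":0,"rz":0,"tx":3.75,"ty":1.1,"tz":0,"fingers":1},{"rx":0,"ry":0,"rz":0,"tx":3.75,"ty":1.1,"tz":0,"fingers":1},{"rx":0,"ry":0,"rz":0,"tx":3.75,"ty":1.1,"tz":0,"fingers":1},{"rx":0,"ry":0,"rz":0,"tx":0,"ty":0,"tz":2.8,"fingers":1},{"rx":0,"ry":0,"rz":0,"tx":0,"ty":0,"tz":2.8,"fingers":1},{"rx":0,"ry":0,"rz":0,"tx":0,"ty":0,"tz":2.8,"fingers":1},{"rx":0,"ry":0,"rz":0,"tx":0,"ty":0,"tz":0,"fingers":1},{"rx":0,"ry":0,"rz":0,"tx":0,"ty":0,"tz":0,"fingers":1},{"rx":0,"ry":0,"rz":0,"tx":0,"ty":0,"tz":0,"fingers":1}]'
python3 - <<'E'
from h import *
go([.433,.0838,-.017])
im=read_camera('wrist');print(px([[.433,.0838,.048],[.433,.0838,.012]],'wrist').round())
for d in outline_of('cheese1','wrist'):
    ys,xs=np.nonzero(d['region']);print(xs.mean(),ys.mean(),xs.min(),xs.max(),ys.min(),ys.max(),d['confidence'])
cv2.imwrite('pics/w2.png',im[:,:,::-1])
E
```

```text
t: 13.27
tcp_pos: [0.4328, 0.0841, 0.0711]
tool_rot: [-0.0, 0.61, 0.792, -0.0]
ft_force: [0.3, 0.2, -0.1]
width: 0.0852
grasp_force: 0.0
tool cm [-0.03  0.02  8.81] tcp [0.4328 0.0841 0.0711] yaw of tool y 14.8
[[256. 210.]
 [256. 191.]]
259.9522625559423 198.53157633018398 218 302 153 243 0.92
295.98534266472996 44.90030371055064 247 345 0 94 0.89
422.3908790650407 85.63376524390245 369 475 39 133 0.69
```

View pics/w2.png

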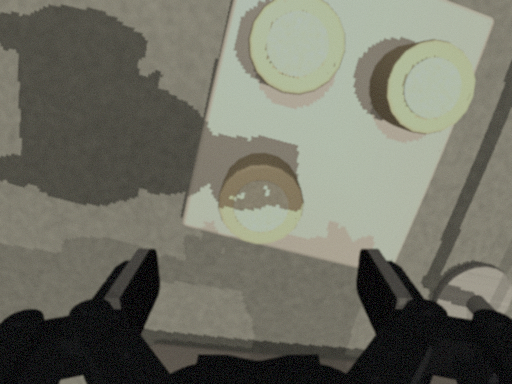

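The wrist view shows the target cheese at (260,200), centred left to right between the open fingers at (150,280) and (365,280). Lowering, then gripping.

```bash
python3 -m creep '[{"rx":0,"ry":0,"rz":0,"tx":0,"ty":0.2,"tz":2,"fingers":1},{"rx":0,"ry":0,"rz":0,"tx":0,"ty":0,"tz":2,"fingers":1},{"rx":0,"ry":0,"rz":0,"tx":0,"ty":0,"tz":2,"fingers":1},{"rx":0,"ry":0,"rz":0,"tx":0,"ty":0,"tz":1,"fingers":1},{"rx":0,"ry":0,"rz":0,"tx":0,"ty":0,"tz":0.5,"fingers":1},{"rx":0,"ry":0,"rz":0,"tx":0,"ty":0,"tz":0.5,"fingers":1},{"rx":0,"ry":0,"rz":0,"tx":0,"ty":0,"tz":0.3,"fingers":1},{"rx":0,"ry":0,"rz":0,"tx":0,"ty":0,"tz":0,"fingers":1}]'
python3 -m creep '[{"rx":0,"ry":0,"rz":0,"tx":0,"ty":0,"tz":0,"fingers":0},{"rx":0,"ry":0,"rz":0,"tx":0,"ty":0,"tz":0,"fingers":0},{"rx":0,"ry":0,"rz":0,"tx":0,"ty":0,"tz":0,"fingers":0},{"rx":0,"ry":0,"rz":0,"tx":0,"ty":0,"tz":0,"fingers":0},{"rx":0,"ry":0,"rz":0,"tx":0,"ty":0,"tz":0,"fingers":0},{"rx":0,"ry":0,"rz":0,"tx":0,"ty":0,"tz":0,"fingers":0}]' 30
```

```text
t: 14.03
tcp_pos: [0.4351, 0.0847, -0.0119]
tool_rot: [0.0, 0.61, 0.792, 0.0]
ft_force: [-0.1, 0.8, 0.4]
width: 0.0857
grasp_force: 0.0
t: 14.53
tcp_pos: [0.4353, 0.0848, -0.0114]
tool_rot: [0.001, 0.61, 0.793, 0.001]
ft_force: [-1.1, 0.2, 5.8]
width: 0.053
grasp_force: 32.3
```

```bash
python3 -m creep '[{"rx":0,"ry":0,"rz":0,"tx":0,"ty":0,"tz":-1,"fingers":0},{"rx":0,"ry":0,"rz":0,"tx":0,"ty":0,"tz":-2,"fingers":0},{"rx":0,"ry":0,"rz":0,"tx":0,"ty":0,"tz":-3,"fingers":0},{"rx":0,"ry":0,"rz":0,"tx":0,"ty":0,"tz":-3,"fingers":0},{"rx":0,"ry":0,"rz":0,"tx":0,"ty":0,"tz":-3,"fingers":0},{"rx":0,"ry":0,"rz":0,"tx":0,"ty":0,"tz":-2.5,"fingers":0},{"rx":0,"ry":0,"rz":0,"tx":0,"ty":0,"tz":0,"fingers":0},{"rx":0,"ry":0,"rz":0,"tx":0,"ty":0,"tz":0,"fingers":0}]'
python3 -c "
from h import *
go([.618,-.270,.051])"
```

```text
t: 15.2
tcp_pos: [0.4354, 0.0848, 0.1343]
tool_rot: [0.001, 0.61, 0.792, 0.001]
ft_force: [-0.4, 0.5, -2.2]
width: 0.0529
grasp_force: 32.1
tool cm [-38.97   8.54   8.37] tcp [0.4354 0.0848 0.1343] yaw of tool y 14.8
```

```bash
python3 -m creep '[{"rx":0,"ry":0,"rz":0,"tx":-3,"ty":0.65,"tz":0,"fingers":0},{"rx":0,"ry":0,"rz":0,"tx":-3.6,"ty":0.8,"tz":0,"fingers":0},{"rx":0,"ry":0,"rz":0,"tx":-3.6,"ty":0.8,"tz":0,"fingers":0},{"rx":0,"ry":0,"rz":0,"tx":-3.6,"ty":0.8,"tz":0,"fingers":0},{"rx":0,"ry":0,"rz":0,"tx":-3.6,"ty":0.8,"tz":0,"fingers":0},{"rx":0,"ry":0,"rz":0,"tx":-3.6,"ty":0.8,"tz":0,"fingers":0},{"rx":0,"ry":0,"rz":0,"tx":-3.6,"ty":0.8,"tz":0,"fingers":0},{"rx":0,"ry":0,"rz":0,"tx":-3.6,"ty":0.8,"tz":0,"fingers":0},{"rx":0,"ry":0,"rz":0,"tx":-3.6,"ty":0.8,"tz":0,"fingers":0},{"rx":0,"ry":0,"rz":0,"tx":-3.6,"ty":0.8,"tz":0,"fingers":0},{"rx":0,"ry":0,"rz":0,"tx":-3.6,"ty":0.7,"tz":0,"fingers":0},{"rx":0,"ry":0,"rz":0,"tx":0,"ty":0,"tz":0,"fingers":0}]'
python3 -m creep '[{"rx":0,"ry":0,"rz":0,"tx":0,"ty":0,"tz":0,"fingers":0},{"rx":0,"ry":0,"rz":0,"tx":0,"ty":0,"tz":0,"fingers":0},{"rx":0,"ry":0,"rz":0,"tx":0,"ty":0,"tz":0,"fingers":0}]'
python3 - <<'E'
from h import *
go([.618,-.270,.051])
im=read_camera('wrist');cv2.imwrite('pics/w3.png',im[:,:,::-1])
print(px([[.618,-.270,.073]],'wrist'))
X=np.array([.967,.255]);Y=np.array([-.255,.967])
C=[(np.r_[np.array([.6,-.2])+a*.085*X+b*.115*Y,.116]) for a in(-1,1) for b in(-1,1)];print(px(C,'wrist').round())
E
```

```text
t: 16.2
tcp_pos: [0.6166, -0.2758, 0.1257]
tool_rot: [-0.003, 0.612, 0.791, -0.002]
ft_force: [-0.3, 0.2, -2.9]
width: 0.0532
grasp_force: 32.1
t: 16.45
tcp_pos: [0.6167, -0.2691, 0.1321]
tool_rot: [-0.001, 0.609, 0.793, 0.0]
ft_force: [-0.6, -0.3, -1.6]
width: 0.0533
grasp_force: 32.1
tool cm [-0.13  0.1   8.11] tcp [ 0.6167 -0.2691  0.1321] yaw of tool y 14.9
[[258.01199606 192.80470329]]
[[ 129.  276.]
 [  89. -137.]
 [ 389.  276.]
 [ 431. -136.]]
```

View pics/w3.png

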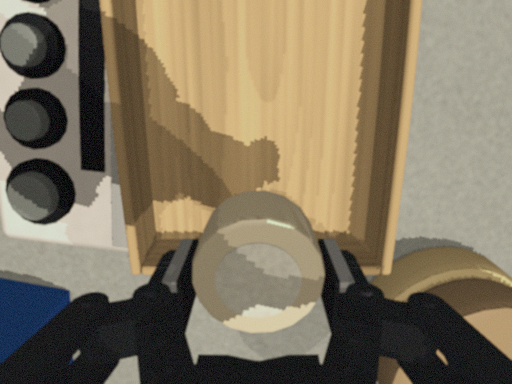

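The wrist view shows the cheese held upright at (258,270) over the right end of the crate. The crate rim corners are at (133,270) and (392,270), within about 3 mm of prediction. Lowering into place.

```bash
python3 -m creep '[{"rx":0,"ry":0,"rz":0,"tx":0.2,"ty":0.1,"tz":1.5,"fingers":0},{"rx":0,"ry":0,"rz":0,"tx":0,"ty":0,"tz":2,"fingers":0},{"rx":0,"ry":0,"rz":0,"tx":0,"ty":0,"tz":2,"fingers":0},{"rx":0,"ry":0,"rz":0,"tx":0,"ty":0,"tz":1.5,"fingers":0},{"rx":0,"ry":0,"rz":0,"tx":0,"ty":0,"tz":0.5,"fingers":0},{"rx":0,"ry":0,"rz":0,"tx":0,"ty":0,"tz":0.2,"fingers":0},{"rx":0,"ry":0,"rz":0,"tx":0,"ty":0,"tz":0,"fingers":0},{"rx":0,"ry":0,"rz":0,"tx":0,"ty":0,"tz":0,"fingers":0}]'
for i in 1 2 3 ; do python3 -m creep '[{"rx":0,"ry":0,"rz":0,"tx":0,"ty":0,"tz":0.15,"fingers":0},{"rx":0,"ry":0,"rz":0,"tx":0,"ty":0,"tz":0,"fingers":0}]' | egrep 'tcp|ft_force'; done
```

```text
t: 17.17
tcp_pos: [0.6184, -0.2681, 0.0577]
tool_rot: [0.001, 0.61, 0.793, 0.0]
ft_force: [0.1, -0.2, -0.7]
width: 0.0531
grasp_force: 32.1
tcp_pos: [0.6182, -0.2684, 0.0554]
ft_force: [0.0, -0.1, -1.6]
tcp_pos: [0.6178, -0.2683, 0.0528]
ft_force: [-0.3, 0.8, -2.0]
tcp_pos: [0.6176, -0.2682, 0.0508]
ft_force: [0.4, 0.4, -2.1]
```

```bash

for i in 1 2 3 4; do python3 -m creep '[{"rx":0,"ry":0,"rz":0,"tx":0,"ty":0,"tz":0.1,"fingers":0},{"rx":0,"ry":0,"rz":0,"tx":0,"ty":0,"tz":0,"fingers":0}]' | egrep 'tcp|ft_force'; done
```

```text
tcp_pos: [0.6176, -0.2681, 0.0499]
ft_force: [0.3, -0.1, -1.8]
tcp_pos: [0.6177, -0.2682, 0.0498]
ft_force: [-1.7, 0.8, 1.4]
tcp_pos: [0.6178, -0.2682, 0.0497]
ft_force: [-3.3, 2.1, 5.9]
tcp_pos: [0.6178, -0.2683, 0.0497]
ft_force: [-4.3, 1.8, 8.4]
```

```bash
python3 -m creep '[{"rx":0,"ry":0,"rz":0,"tx":0,"ty":0,"tz":-0.2,"fingers":0},{"rx":0,"ry":0,"rz":0,"tx":0,"ty":0,"tz":0,"fingers":0.9},{"rx":0,"ry":0,"rz":0,"tx":0,"ty":0,"tz":0,"fingers":0.9},{"rx":0,"ry":0,"rz":0,"tx":0,"ty":0,"tz":0,"fingers":0.9},{"rx":0,"ry":0,"rz":0,"tx":0,"ty":0,"tz":0,"fingers":0.9},{"rx":0,"ry":0,"rz":0,"tx":0,"ty":0,"tz":-1,"fingers":0.9},{"rx":0,"ry":0,"rz":0,"tx":0,"ty":0,"tz":-3,"fingers":0.9},{"rx":0,"ry":0,"rz":0,"tx":0,"ty":0,"tz":-3,"fingers":0.9},{"rx":0,"ry":0,"rz":0,"tx":0,"ty":0,"tz":-1.5,"fingers":1},{"rx":0,"ry":0,"rz":0,"tx":0,"ty":0,"tz":0,"fingers":1}]'
python3 - <<'E'
from h import *
print(*cheeses(),sep='\n');go([.5099,.1776,.06])
E
```

```text
t: 19.17
tcp_pos: [0.6197, -0.2692, 0.1412]
tool_rot: [0.005, 0.61, 0.792, 0.001]
ft_force: [1.1, -0.0, -0.2]
width: 0.0857
grasp_force: 0.0
([0.5096, 0.1782], 311, 0.86, [35.0, 51.0, 151.0])
([0.6277, -0.2792], 266, 0.58, [24.0, 75.0, 113.0])
([0.4269, -0.1156], 37, 0.55, [23.0, 42.0, 78.0])
([0.4289, 0.1808], 323, 0.53, [35.0, 49.0, 152.0])
([0.4343, -0.1698], 97, 0.41, [25.0, 40.0, 53.0])
([0.4692, 0.1297], 3769, 0.19, [38.0, 34.0, 153.0])
tool cm [45.9   0.94  7.48] tcp [ 0.6182 -0.2684  0.1355] yaw of tool y 14.8
```

```bash
python3 -m creep '[{"rx":0,"ry":0,"rz":0,"tx":3.8,"ty":0,"tz":0,"fingers":1},{"rx":0,"ry":0,"rz":0,"tx":3.8,"ty":0,"tz":0,"fingers":1},{"rx":0,"ry":0,"rz":0,"tx":3.8,"ty":0,"tz":0,"fingers":1},{"rx":0,"ry":0,"rz":0,"tx":3.8,"ty":0,"tz":0,"fingers":1},{"rx":0,"ry":0,"rz":0,"tx":3.8,"ty":0,"tz":0,"fingers":1},{"rx":0,"ry":0,"rz":0,"tx":3.8,"ty":0,"tz":0,"fingers":1},{"rx":0,"ry":0,"rz":0,"tx":3.8,"ty":0,"tz":0,"fingers":1},{"rx":0,"ry":0,"rz":0,"tx":3.8,"ty":0,"tz":0,"fingers":1},{"rx":0,"ry":0,"rz":0,"tx":3.8,"ty":0,"tz":0,"fingers":1},{"rx":0,"ry":0,"rz":0,"tx":3.8,"ty":0.3,"tz":0,"fingers":1},{"rx":0,"ry":0,"rz":0,"tx":3.9,"ty":0.3,"tz":0,"fingers":1},{"rx":0,"ry":0,"rz":0,"tx":4,"ty":0.3,"tz":0,"fingers":1}]'
python3 -m creep '[{"rx":0,"ry":0,"rz":-6.5,"tx":0,"ty":0,"tz":0,"fingers":1},{"rx":0,"ry":0,"rz":-6.5,"tx":0,"ty":0,"tz":1,"fingers":1},{"rx":0,"ry":0,"rz":-6.5,"tx":0,"ty":0,"tz":1,"fingers":1},{"rx":0,"ry":0,"rz":-6.5,"tx":0,"ty":0,"tz":1,"fingers":1},{"rx":0,"ry":0,"rz":-6.5,"tx":0,"ty":0,"tz":1,"fingers":1},{"rx":0,"ry":0,"rz":-6.5,"tx":0,"ty":0,"tz":1,"fingers":1},{"rx":0,"ry":0,"rz":-6.5,"tx":0,"ty":0,"tz":1,"fingers":1},{"rx":0,"ry":0,"rz":-6.5,"tx":0,"ty":0,"tz":0.5,"fingers":1},{"rx":0,"ry":0,"rz":0,"tx":0,"ty":0,"tz":0,"fingers":1},{"rx":0,"ry":0,"rz":0,"tx":0,"ty":0,"tz":0,"fingers":1},{"rx":0,"ry":0,"rz":0,"tx":0,"ty":0,"tz":0,"fingers":1}]'
python3 - <<'E'
from h import *
read_camera('side')
print([d['point'].round(3) if hasattr(d['point'],'round') else d['point'] for d in spot_point('cheese1','side')])
go([.5098,.1776,-.0114])
read_camera('wrist');print(px([[.5098,.1776,.048]],'wrist').round())
for d in outline_of('cheese1','wrist'):
    ys,xs=np.nonzero(d['region']);print(xs.mean(),ys.mean(),xs.min(),xs.max(),ys.min(),ys.max(),d['confidence'])
E
```

```text
t: 20.27
tcp_pos: [0.5073, 0.1792, 0.1322]
tool_rot: [-0.001, 0.61, 0.792, -0.001]
ft_force: [0.7, 0.5, 0.0]
width: 0.0851
grasp_force: 0.0
t: 21.18
tcp_pos: [0.5086, 0.1777, 0.0688]
tool_rot: [-0.0, 0.202, 0.979, -0.0]
ft_force: [-0.9, 0.1, -0.5]
width: 0.0852
grasp_force: 0.0
[[0.4013, 0.3181, 0.001], [0.3067, 0.2843, 0.0018], [0.5083, 0.1776, 0.0158], [0.4264, 0.1813, 0.011]]
tool cm [-0.08  0.01  8.09] tcp [0.509  0.1779 0.0695] yaw of tool y 66.7
[[255. 210.]]
208.07908660540238 80.9551656920078 161 255 33 129 0.95
261.7509390821493 201.61375142903805 219 305 156 246 0.94
```

```bash
python3 -m creep '[{"rx":0,"ry":0,"rz":0,"tx":0,"ty":0.1,"tz":2,"fingers":1},{"rx":0,"ry":0,"rz":0,"tx":0,"ty":0,"tz":2,"fingers":1},{"rx":0,"ry":0,"rz":0,"tx":0,"ty":0,"tz":2,"fingers":1},{"rx":0,"ry":0,"rz":0,"tx":0,"ty":0,"tz":1,"fingers":1},{"rx":0,"ry":0,"rz":0,"tx":0,"ty":0,"tz":0.5,"fingers":1},{"rx":0,"ry":0,"rz":0,"tx":0,"ty":0,"tz":0.5,"fingers":1},{"rx":0,"ry":0,"rz":0,"tx":0,"ty":0,"tz":0.1,"fingers":1},{"rx":0,"ry":0,"rz":0,"tx":0,"ty":0,"tz":0,"fingers":1}]'
python3 -m creep '[{"rx":0,"ry":0,"rz":0,"tx":0,"ty":0,"tz":0,"fingers":0},{"rx":0,"ry":0,"rz":0,"tx":0,"ty":0,"tz":0,"fingers":0},{"rx":0,"ry":0,"rz":0,"tx":0,"ty":0,"tz":0,"fingers":0},{"rx":0,"ry":0,"rz":0,"tx":0,"ty":0,"tz":0,"fingers":0},{"rx":0,"ry":0,"rz":0,"tx":0,"ty":0,"tz":0,"fingers":0},{"rx":0,"ry":0,"rz":0,"tx":0,"ty":0,"tz":0,"fingers":0}]' 30
python3 -m creep '[{"rx":0,"ry":0,"rz":0,"tx":0,"ty":0,"tz":-1,"fingers":0},{"rx":0,"ry":0,"rz":0,"tx":0,"ty":0,"tz":-2,"fingers":0},{"rx":0,"ry":0,"rz":0,"tx":0,"ty":0,"tz":-3,"fingers":0},{"rx":0,"ry":0,"rz":6.5,"tx":0,"ty":0,"tz":-3,"fingers":0},{"rx":0,"ry":0,"rz":6.5,"tx":0,"ty":0,"tz":-3,"fingers":0},{"rx":0,"ry":0,"rz":6.5,"tx":0,"ty":0,"tz":-2.5,"fingers":0},{"rx":0,"ry":0,"rz":6.5,"tx":0,"ty":0,"tz":0,"fingers":0},{"rx":0,"ry":0,"rz":6.5,"tx":0,"ty":0,"tz":0,"fingers":0},{"rx":0,"ry":0,"rz":6.5,"tx":0,"ty":0,"tz":0,"fingers":0},{"rx":0,"ry":0,"rz":6.5,"tx":0,"ty":0,"tz":0,"fingers":0},{"rx":0,"ry":0,"rz":6.5,"tx":0,"ty":0,"tz":0,"fingers":0},{"rx":0,"ry":0,"rz":0,"tx":0,"ty":0,"tz":0,"fingers":0}]'
python3 -c "
from h import *
go([.600,-.200,.0500])"
```

```text
t: 22.05
tcp_pos: [0.5097, 0.1789, -0.0111]
tool_rot: [0.0, 0.201, 0.98, 0.0]
ft_force: [0.2, -0.1, -0.5]
width: 0.0854
grasp_force: 0.0
t: 22.55
tcp_pos: [0.51, 0.179, -0.0107]
tool_rot: [0.001, 0.201, 0.98, 0.0]
ft_force: [-1.3, -0.3, 5.5]
width: 0.053
grasp_force: 32.0
t: 23.55
tcp_pos: [0.5089, 0.1786, 0.133]
tool_rot: [-0.0, 0.611, 0.791, -0.0]
ft_force: [0.6, -0.6, -0.3]
width: 0.0534
grasp_force: 31.6
tool cm [-38.93  -0.72   8.31] tcp [0.5089 0.1786 0.133 ] yaw of tool y 14.6
```

```bash
python3 -m creep '[{"rx":0,"ry":0,"rz":0,"tx":-3.5,"ty":-0.1,"tz":0,"fingers":0},{"rx":0,"ry":0,"rz":0,"tx":-3.6,"ty":-0.1,"tz":0,"fingers":0},{"rx":0,"ry":0,"rz":0,"tx":-3.6,"ty":-0.1,"tz":0,"fingers":0},{"rx":0,"ry":0,"rz":0,"tx":-3.6,"ty":-0.1,"tz":0,"fingers":0},{"rx":0,"ry":0,"rz":0,"tx":-3.6,"ty":-0.1,"tz":0,"fingers":0},{"rx":0,"ry":0,"rz":0,"tx":-3.6,"ty":-0.1,"tz":0,"fingers":0},{"rx":0,"ry":0,"rz":0,"tx":-3.6,"ty":-0.1,"tz":0,"fingers":0},{"rx":0,"ry":0,"rz":0,"tx":-3.6,"ty":0,"tz":0,"fingers":0},{"rx":0,"ry":0,"rz":0,"tx":-3.6,"ty":0,"tz":0,"fingers":0},{"rx":0,"ry":0,"rz":0,"tx":-3.6,"ty":0,"tz":0,"fingers":0},{"rx":0,"ry":0,"rz":0,"tx":-3,"ty":0,"tz":0,"fingers":0},{"rx":0,"ry":0,"rz":0,"tx":0,"ty":0,"tz":0,"fingers":0}]'
python3 -m creep '[{"rx":0,"ry":0,"rz":0,"tx":0,"ty":0,"tz":0,"fingers":0},{"rx":0,"ry":0,"rz":0,"tx":0,"ty":0,"tz":0,"fingers":0},{"rx":0,"ry":0,"rz":0,"tx":0,"ty":0,"tz":0,"fingers":0}]'
python3 - <<'E'
from h import *
go([.600,-.200,.0500])
im=read_camera('wrist');cv2.imwrite('pics/w4.png',im[:,:,::-1])
E
```

```text
t: 24.55
tcp_pos: [0.6018, -0.2047, 0.1318]
tool_rot: [-0.0, 0.611, 0.792, -0.001]
ft_force: [0.5, -0.2, -1.5]
width: 0.0528
grasp_force: 31.8
t: 24.8
tcp_pos: [0.602, -0.1979, 0.1333]
tool_rot: [-0.0, 0.609, 0.793, 0.0]
ft_force: [-0.1, 0.2, 0.1]
width: 0.0529
grasp_force: 31.8
tool cm [-0.15 -0.24  8.33] tcp [ 0.602  -0.1979  0.1333] yaw of tool y 15.0
```

View pics/w4.png

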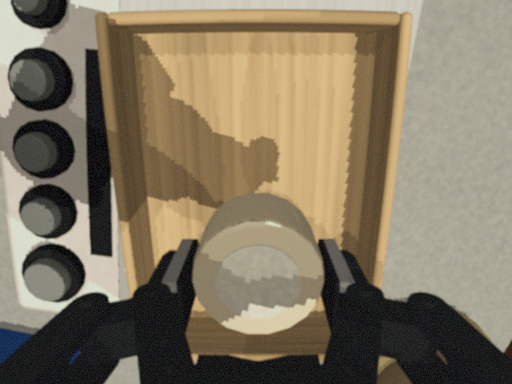

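The wrist view shows the second cheese upright at (258,270) over the middle of the crate, centred between walls at x≈110–130 and x≈385–405. Lowering it.

```bash
python3 -m creep '[{"rx":0,"ry":0,"rz":0,"tx":-0.1,"ty":-0.2,"tz":1.5,"fingers":0},{"rx":0,"ry":0,"rz":0,"tx":0,"ty":0,"tz":2,"fingers":0},{"rx":0,"ry":0,"rz":0,"tx":0,"ty":0,"tz":2,"fingers":0},{"rx":0,"ry":0,"rz":0,"tx":0,"ty":0,"tz":1.5,"fingers":0},{"rx":0,"ry":0,"rz":0,"tx":0,"ty":0,"tz":0.6,"fingers":0},{"rx":0,"ry":0,"rz":0,"tx":0,"ty":0,"tz":0.3,"fingers":0},{"rx":0,"ry":0,"rz":0,"tx":0,"ty":0,"tz":0.2,"fingers":0},{"rx":0,"ry":0,"rz":0,"tx":0,"ty":0,"tz":0.1,"fingers":0},{"rx":0,"ry":0,"rz":0,"tx":0,"ty":0,"tz":0,"fingers":0},{"rx":0,"ry":0,"rz":0,"tx":0,"ty":0,"tz":0,"fingers":0}]'
for i in 1 2; do python3 -m creep '[{"rx":0,"ry":0,"rz":0,"tx":0,"ty":0,"tz":0.1,"fingers":0},{"rx":0,"ry":0,"rz":0,"tx":0,"ty":0,"tz":0,"fingers":0}]' | egrep 'tcp|ft_force'; done
```

```text
t: 25.68
tcp_pos: [0.601, -0.2007, 0.0524]
tool_rot: [0.001, 0.61, 0.793, 0.0]
ft_force: [-0.6, -0.3, -0.1]
width: 0.0529
grasp_force: 31.8
tcp_pos: [0.6006, -0.2007, 0.0506]
ft_force: [0.7, 0.4, -0.1]
tcp_pos: [0.6006, -0.2007, 0.0504]
ft_force: [-2.3, 1.0, 3.9]
```

Floor contact. Releasing and rising.

```bash
python3 -m creep '[{"rx":0,"ry":0,"rz":0,"tx":0,"ty":0,"tz":0,"fingers":0.9},{"rx":0,"ry":0,"rz":0,"tx":0,"ty":0,"tz":0,"fingers":0.9},{"rx":0,"ry":0,"rz":0,"tx":0,"ty":0,"tz":0,"fingers":0.9},{"rx":0,"ry":0,"rz":0,"tx":0,"ty":0,"tz":0,"fingers":0.9},{"rx":0,"ry":0,"rz":0,"tx":0,"ty":0,"tz":-1,"fingers":0.9},{"rx":0,"ry":0,"rz":0,"tx":0,"ty":0,"tz":-3,"fingers":0.9},{"rx":0,"ry":0,"rz":0,"tx":0,"ty":0,"tz":-3,"fingers":0.9},{"rx":0,"ry":0,"rz":0,"tx":0,"ty":0,"tz":-1.5,"fingers":1},{"rx":0,"ry":0,"rz":0,"tx":0,"ty":0,"tz":0,"fingers":1}]'
python3 - <<'E'
from h import *
print(*cheeses(),sep='\n');read_camera('side')
print([d['point'] for d in spot_point('cheese1','side')]);go([.4289,.1808,.06])
E
```

```text
t: 26.77
tcp_pos: [0.6026, -0.2014, 0.1409]
tool_rot: [0.005, 0.61, 0.792, 0.001]
ft_force: [-0.1, -0.1, 1.3]
width: 0.0856
grasp_force: 0.0
([0.4295, 0.1791], 276, 0.64, [36.0, 49.0, 153.0])
([0.613, -0.2018], 187, 0.6, [20.0, 85.0, 102.0])
[[0.4274, 0.1839, 0.0127], [0.5981, -0.2012, 0.0731], [0.3072, 0.283, -0.0001], [0.6145, -0.2695, 0.0719], [0.4019, 0.3217, 0.003]]
tool cm [41.21 -6.75  7.33] tcp [ 0.5998 -0.2003  0.1326] yaw of tool y 14.8
```

```bash
python3 -m creep '[{"rx":0,"ry":0,"rz":0,"tx":3.7,"ty":-0.6,"tz":0,"fingers":1},{"rx":0,"ry":0,"rz":0,"tx":3.75,"ty":-0.6,"tz":0,"fingers":1},{"rx":0,"ry":0,"rz":0,"tx":3.75,"ty":-0.6,"tz":0,"fingers":1},{"rx":0,"ry":0,"rz":0,"tx":3.75,"ty":-0.6,"tz":0,"fingers":1},{"rx":0,"ry":0,"rz":0,"tx":3.75,"ty":-0.6,"tz":0,"fingers":1},{"rx":0,"ry":0,"rz":0,"tx":3.75,"ty":-0.6,"tz":0,"fingers":1},{"rx":0,"ry":0,"rz":0,"tx":3.75,"ty":-0.6,"tz":0,"fingers":1},{"rx":0,"ry":0,"rz":0,"tx":3.75,"ty":-0.6,"tz":0,"fingers":1},{"rx":0,"ry":0,"rz":0,"tx":3.75,"ty":-0.6,"tz":0,"fingers":1},{"rx":0,"ry":0,"rz":0,"tx":3.75,"ty":-0.6,"tz":0,"fingers":1},{"rx":0,"ry":0,"rz":0,"tx":3.75,"ty":-0.7,"tz":0,"fingers":1},{"rx":0,"ry":0,"rz":0,"tx":0,"ty":0,"tz":1,"fingers":1}]'
python3 -m creep '[{"rx":0,"ry":0,"rz":0,"tx":0,"ty":0,"tz":2,"fingers":1},{"rx":0,"ry":0,"rz":0,"tx":0,"ty":0,"tz":2,"fingers":1},{"rx":0,"ry":0,"rz":0,"tx":0,"ty":0,"tz":1.3,"fingers":1},{"rx":0,"ry":0,"rz":0,"tx":0,"ty":0,"tz":0,"fingers":1},{"rx":0,"ry":0,"rz":0,"tx":0,"ty":0,"tz":0,"fingers":1},{"rx":0,"ry":0,"rz":0,"tx":0,"ty":0,"tz":0,"fingers":1}]'
python3 - <<'E'
from h import *
read_camera('side')
print([d['point'] for d in spot_point('cheese1','side')])
go([.429,.1810,-.0114])
read_camera('wrist');print(px([[.429,.181,.048]],'wrist').round())
for d in outline_of('cheese1','wrist'):
    ys,xs=np.nonzero(d['region']);print(xs.mean(),ys.mean(),xs.min(),xs.max(),ys.min(),ys.max(),d['confidence'])
E
```

```text
t: 27.97
tcp_pos: [0.4276, 0.1859, 0.1245]
tool_rot: [-0.001, 0.607, 0.795, 0.001]
ft_force: [1.1, 1.2, 0.1]
width: 0.0851
grasp_force: 0.0
t: 28.47
tcp_pos: [0.4306, 0.1803, 0.0718]
tool_rot: [0.0, 0.61, 0.792, 0.0]
ft_force: [0.8, -0.1, 0.3]
width: 0.0852
grasp_force: 0.0
[[0.6134, -0.2672, 0.0738], [0.599, -0.2034, 0.076], [0.4013, 0.3187, 0.0037], [0.307, 0.2813, 0.0016], [0.4284, 0.1807, 0.0123]]
tool cm [ 0.1  -0.19  8.39] tcp [0.431  0.1805 0.0725] yaw of tool y 14.8
[[254. 208.]]
107.17198468410976 16.48947032546267 54 155 0 40 0.94
255.20719665271966 197.38694560669455 213 297 152 242 0.79
267.88081395348837 6.023255813953488 236 297 0 15 0.6
```

```bash
python3 -m creep '[{"rx":0,"ry":0,"rz":0,"tx":0.1,"ty":-0.1,"tz":2,"fingers":1},{"rx":0,"ry":0,"rz":0,"tx":0,"ty":0,"tz":2,"fingers":1},{"rx":0,"ry":0,"rz":0,"tx":0,"ty":0,"tz":2,"fingers":1},{"rx":0,"ry":0,"rz":0,"tx":0,"ty":0,"tz":1,"fingers":1},{"rx":0,"ry":0,"rz":0,"tx":0,"ty":0,"tz":0.6,"fingers":1},{"rx":0,"ry":0,"rz":0,"tx":0,"ty":0,"tz":0.5,"fingers":1},{"rx":0,"ry":0,"rz":0,"tx":0,"ty":0,"tz":0.25,"fingers":1},{"rx":0,"ry":0,"rz":0,"tx":0,"ty":0,"tz":0,"fingers":1}]'
python3 -m creep '[{"rx":0,"ry":0,"rz":0,"tx":0,"ty":0,"tz":0,"fingers":0},{"rx":0,"ry":0,"rz":0,"tx":0,"ty":0,"tz":0,"fingers":0},{"rx":0,"ry":0,"rz":0,"tx":0,"ty":0,"tz":0,"fingers":0},{"rx":0,"ry":0,"rz":0,"tx":0,"ty":0,"tz":0,"fingers":0},{"rx":0,"ry":0,"rz":0,"tx":0,"ty":0,"tz":0,"fingers":0},{"rx":0,"ry":0,"rz":0,"tx":0,"ty":0,"tz":0,"fingers":0}]' 30
python3 -m creep '[{"rx":0,"ry":0,"rz":0,"tx":0,"ty":0,"tz":-1,"fingers":0},{"rx":0,"ry":0,"rz":0,"tx":0,"ty":0,"tz":-2,"fingers":0},{"rx":0,"ry":0,"rz":0,"tx":0,"ty":0,"tz":-3,"fingers":0},{"rx":0,"ry":0,"rz":0,"tx":0,"ty":0,"tz":-3,"fingers":0},{"rx":0,"ry":0,"rz":0,"tx":0,"ty":0,"tz":-3,"fingers":0},{"rx":0,"ry":0,"rz":0,"tx":0,"ty":0,"tz":-2.5,"fingers":0},{"rx":0,"ry":0,"rz":0,"tx":0,"ty":0,"tz":0,"fingers":0},{"rx":0,"ry":0,"rz":0,"tx":0,"ty":0,"tz":0,"fingers":0}]'
python3 -c "
from h import *
go([.582,-.131,.0500])"
```

```text
t: 29.33
tcp_pos: [0.4292, 0.1813, -0.0119]
tool_rot: [0.0, 0.61, 0.792, 0.0]
ft_force: [-0.6, -0.3, -1.1]
width: 0.0855
grasp_force: 0.0
t: 29.83
tcp_pos: [0.4295, 0.1815, -0.0113]
tool_rot: [0.0, 0.61, 0.793, 0.001]
ft_force: [-1.5, -0.8, 5.3]
width: 0.0526
grasp_force: 32.2
t: 30.5
tcp_pos: [0.4296, 0.1815, 0.1344]
tool_rot: [0.001, 0.61, 0.792, 0.001]
ft_force: [-0.2, -0.3, -2.1]
width: 0.0533
grasp_force: 32.0
tool cm [-34.11   6.7    8.45] tcp [0.4296 0.1815 0.1344] yaw of tool y 14.8
```

```bash
python3 -m creep '[{"rx":0,"ry":0,"rz":0,"tx":-3.1,"ty":0.6,"tz":0,"fingers":0},{"rx":0,"ry":0,"rz":0,"tx":-3.5,"ty":0.7,"tz":0,"fingers":0},{"rx":0,"ry":0,"rz":0,"tx":-3.5,"ty":0.7,"tz":0,"fingers":0},{"rx":0,"ry":0,"rz":0,"tx":-3.5,"ty":0.7,"tz":0,"fingers":0},{"rx":0,"ry":0,"rz":0,"tx":-3.5,"ty":0.7,"tz":0,"fingers":0},{"rx":0,"ry":0,"rz":0,"tx":-3.5,"ty":0.7,"tz":0,"fingers":0},{"rx":0,"ry":0,"rz":0,"tx":-3.5,"ty":0.7,"tz":0,"fingers":0},{"rx":0,"ry":0,"rz":0,"tx":-3.5,"ty":0.7,"tz":0,"fingers":0},{"rx":0,"ry":0,"rz":0,"tx":-3.5,"ty":0.7,"tz":0,"fingers":0},{"rx":0,"ry":0,"rz":0,"tx":-3,"ty":0.5,"tz":0,"fingers":0},{"rx":0,"ry":0,"rz":0,"tx":0,"ty":0,"tz":0,"fingers":0},{"rx":0,"ry":0,"rz":0,"tx":0,"ty":0,"tz":0,"fingers":0}]'
python3 -m creep '[{"rx":0,"ry":0,"rz":0,"tx":0,"ty":0,"tz":0,"fingers":0},{"rx":0,"ry":0,"rz":0,"tx":0,"ty":0,"tz":0,"fingers":0}]'
python3 - <<'E'
from h import *
go([.582,-.131,.0500])
read_camera('side');print([d['point'] for d in spot_point('cheese1','side')],[d['point'] for d in spot_point('crate','side')])
E
```

```text
t: 31.5
tcp_pos: [0.5799, -0.1323, 0.1294]
tool_rot: [-0.003, 0.611, 0.792, -0.001]
ft_force: [0.5, 0.1, -2.2]
width: 0.0529
grasp_force: 32.1
t: 31.67
tcp_pos: [0.5803, -0.1301, 0.1317]
tool_rot: [-0.001, 0.609, 0.793, -0.0]
ft_force: [-0.6, -0.6, -1.0]
width: 0.053
grasp_force: 32.1
tool cm [-0.14  0.15  8.17] tcp [ 0.5803 -0.1301  0.1317] yaw of tool y 14.9
[[0.4007, 0.3224, 0.0025], [0.6112, -0.2678, 0.073], [0.6024, -0.2028, 0.0766], [0.5794, -0.1291, 0.1534], [0.3056, 0.2867, -0.0008]] [[0.6021, -0.2037, 0.066], [0.5198, 0.3893, 0.0933]]
```

```bash
python3 -m creep '[{"rx":0,"ry":0,"rz":0,"tx":-0.2,"ty":0.2,"tz":1.5,"fingers":0},{"rx":0,"ry":0,"rz":0,"tx":0,"ty":0,"tz":2,"fingers":0},{"rx":0,"ry":0,"rz":0,"tx":0,"ty":0,"tz":2,"fingers":0},{"rx":0,"ry":0,"rz":0,"tx":0,"ty":0,"tz":1.5,"fingers":0},{"rx":0,"ry":0,"rz":0,"tx":0,"ty":0,"tz":0.6,"fingers":0},{"rx":0,"ry":0,"rz":0,"tx":0,"ty":0,"tz":0.2,"fingers":0},{"rx":0,"ry":0,"rz":0,"tx":0,"ty":0,"tz":0.2,"fingers":0},{"rx":0,"ry":0,"rz":0,"tx":0,"ty":0,"tz":0.1,"fingers":0},{"rx":0,"ry":0,"rz":0,"tx":0,"ty":0,"tz":0,"fingers":0},{"rx":0,"ry":0,"rz":0,"tx":0,"ty":0,"tz":0,"fingers":0}]'
for i in 1 2 3; do python3 -m creep '[{"rx":0,"ry":0,"rz":0,"tx":0,"ty":0,"tz":0.1,"fingers":0},{"rx":0,"ry":0,"rz":0,"tx":0,"ty":0,"tz":0,"fingers":0}]' | egrep 'tcp|ft_force'; done
```

```text
t: 32.65
tcp_pos: [0.584, -0.1328, 0.0529]
tool_rot: [0.001, 0.61, 0.793, 0.0]
ft_force: [0.5, 0.8, -1.7]
width: 0.0529
grasp_force: 32.1
tcp_pos: [0.5836, -0.1327, 0.051]
ft_force: [-0.6, 0.4, -1.9]
tcp_pos: [0.5836, -0.1327, 0.0498]
ft_force: [0.4, -0.5, -1.5]
tcp_pos: [0.5836, -0.1327, 0.0498]
ft_force: [-3.6, 1.3, 4.3]
```

```bash
python3 -m creep '[{"rx":0,"ry":0,"rz":0,"tx":0,"ty":0,"tz":0,"fingers":0.9},{"rx":0,"ry":0,"rz":0,"tx":0,"ty":0,"tz":0,"fingers":0.9},{"rx":0,"ry":0,"rz":0,"tx":0,"ty":0,"tz":0,"fingers":0.9},{"rx":0,"ry":0,"rz":0,"tx":0,"ty":0,"tz":0,"fingers":0.9},{"rx":0,"ry":0,"rz":0,"tx":0,"ty":0,"tz":-1,"fingers":0.9},{"rx":0,"ry":0,"rz":0,"tx":0,"ty":0,"tz":-3,"fingers":0.9},{"rx":0,"ry":0,"rz":0,"tx":0,"ty":0,"tz":-3,"fingers":0.9},{"rx":0,"ry":0,"rz":0,"tx":0,"ty":0,"tz":-1,"fingers":0},{"rx":0,"ry":0,"rz":0,"tx":0,"ty":0,"tz":0,"fingers":0},{"rx":0,"ry":0,"rz":0,"tx":0,"ty":0,"tz":0,"fingers":0},{"rx":0,"ry":0,"rz":0,"tx":0,"ty":0,"tz":0,"fingers":0}]'
python3 - <<'E'
from h import *
im=read_camera('top')
g=im.max(2);r=g[185:245,295:405]
n,l,st,ce=cv2.connectedComponentsWithStats((r<62).astype(np.uint8))
for i in range(1,n):
    if 80<st[i,4]<200: print('dark',st[i].tolist(),back([ce[i]+[295,185]],.079,"top").round(4).tolist())
print(cheeses())
read_camera('side');print([d['point'] for d in spot_point('cheese1','side')])
w=read_camera('wrist');print([(d['point'],d['confidence']) for d in spot_point('key_c_top','wrist')])
go([.4495,-.2585,.07])
E
```

```text
t: 34.07
tcp_pos: [0.5828, -0.1324, 0.1269]
tool_rot: [-0.001, 0.61, 0.793, -0.0]
ft_force: [-0.5, 0.5, 0.2]
width: 0.0286
grasp_force: 0.0
dark [81, 17, 20, 19, 155] [[0.4567, -0.31, 0.079]]
dark [26, 28, 16, 11, 130] [[0.4423, -0.1624, 0.079]]
[([0.5692, -0.1501], 38, 0.39, [22.0, 91.0, 100.0])]
[[0.582, -0.1309, 0.0729], [0.3969, 0.3181, 0.002], [0.614, -0.2701, 0.0721], [0.5978, -0.2022, 0.0741], [0.3032, 0.2796, -0.001]]
[([0.4487, -0.2604, 0.0853], 0.78)]
tool cm [ -8.75 -16.14   5.8 ] tcp [ 0.5832 -0.1326  0.1279] yaw of tool y 14.8
```

```bash
python3 -m creep '[{"rx":0,"ry":0,"rz":0,"tx":-1.75,"ty":-3.2,"tz":0,"fingers":0},{"rx":0,"ry":0,"rz":0,"tx":-1.75,"ty":-3.2,"tz":0,"fingers":0},{"rx":0,"ry":0,"rz":0,"tx":-1.75,"ty":-3.2,"tz":0,"fingers":0},{"rx":0,"ry":0,"rz":0,"tx":-1.75,"ty":-3.2,"tz":0,"fingers":0},{"rx":0,"ry":0,"rz":0,"tx":-1.75,"ty":-3.3,"tz":0,"fingers":0},{"rx":0,"ry":0,"rz":0,"tx":0,"ty":0,"tz":2,"fingers":0},{"rx":0,"ry":0,"rz":0,"tx":0,"ty":0,"tz":2,"fingers":0},{"rx":0,"ry":0,"rz":0,"tx":0,"ty":0,"tz":2,"fingers":0},{"rx":0,"ry":0,"rz":0,"tx":0,"ty":0,"tz":1,"fingers":0},{"rx":0,"ry":0,"rz":0,"tx":0,"ty":0,"tz":0,"fingers":0},{"rx":0,"ry":0,"rz":0,"tx":0,"ty":0,"tz":0,"fingers":0},{"rx":0,"ry":0,"rz":0,"tx":0,"ty":0,"tz":0,"fingers":0}]'
python3 -c "
from h import *
go([.4490,-.2585,.0415])"
```

```text
t: 35.42
tcp_pos: [0.451, -0.2587, 0.0601]
tool_rot: [0.001, 0.61, 0.793, 0.0]
ft_force: [-0.7, 0.5, 0.4]
width: -0.0002
grasp_force: 0.0
tool cm [ 0.07 -0.19  1.86] tcp [ 0.451  -0.2587  0.0601] yaw of tool y 14.9
```

```bash
python3 -m creep '[{"rx":0,"ry":0,"rz":0,"tx":0.1,"ty":-0.1,"tz":0.8,"fingers":0},{"rx":0,"ry":0,"rz":0,"tx":0,"ty":0,"tz":0.6,"fingers":0},{"rx":0,"ry":0,"rz":0,"tx":0,"ty":0,"tz":0.4,"fingers":0},{"rx":0,"ry":0,"rz":0,"tx":0,"ty":0,"tz":0.2,"fingers":0},{"rx":0,"ry":0,"rz":0,"tx":0,"ty":0,"tz":0,"fingers":0},{"rx":0,"ry":0,"rz":0,"tx":0,"ty":0,"tz":0,"fingers":0},{"rx":0,"ry":0,"rz":0,"tx":0,"ty":0,"tz":0,"fingers":0},{"rx":0,"ry":0,"rz":0,"tx":0,"ty":0,"tz":0,"fingers":0}]'
```

```text
t: 36.08
tcp_pos: [0.4499, -0.2581, 0.0413]
tool_rot: [0.002, 0.61, 0.793, 0.0]
ft_force: [-2.8, 2.9, 12.4]
width: 0.0001
grasp_force: 6.0
```

```bash
python3 -m creep '[{"rx":0,"ry":0,"rz":0,"tx":0,"ty":0,"tz":-2,"fingers":0},{"rx":0,"ry":0,"rz":0,"tx":0,"ty":0,"tz":-2,"fingers":0},{"rx":0,"ry":0,"rz":0,"tx":0,"ty":0,"tz":0,"fingers":0},{"rx":0,"ry":0,"rz":0,"tx":2.4,"ty":0.2,"tz":0,"fingers":0},{"rx":0,"ry":0,"rz":0,"tx":2.4,"ty":0.3,"tz":0,"fingers":0},{"rx":0,"ry":0,"rz":0,"tx":2.4,"ty":0.3,"tz":0,"fingers":0},{"rx":0,"ry":0,"rz":0,"tx":2.5,"ty":0.3,"tz":0,"fingers":0},{"rx":0,"ry":0,"rz":0,"tx":0,"ty":0,"tz":0,"fingers":0},{"rx":0,"ry":0,"rz":0,"tx":0,"ty":0,"tz":1,"fingers":0},{"rx":0,"ry":0,"rz":0,"tx":0,"ty":0,"tz":1,"fingers":0},{"rx":0,"ry":0,"rz":0,"tx":0,"ty":0,"tz":0,"fingers":0},{"rx":0,"ry":0,"rz":0,"tx":0,"ty":0,"tz":0,"fingers":0}]'
python3 -c "
from h import *
read_camera('wrist');print([(d['point'],d['confidence']) for d in spot_point('key_a_top','wrist')])
go([.4350,-.1610,.0415])"
```

```text
t: 37.08
tcp_pos: [0.4339, -0.1615, 0.0568]
tool_rot: [-0.002, 0.61, 0.792, -0.0]
ft_force: [-0.2, -0.5, 0.5]
width: 0.0001
grasp_force: 0.0
[([0.4356, -0.1601, 0.0811], 0.97)]
tool cm [0.06 0.06 1.68] tcp [ 0.4346 -0.1617  0.0583] yaw of tool y 14.8
```

Over key_a (network: 0.4356, −0.1601). Pressing.

```bash
python3 -m creep '[{"rx":0,"ry":0,"rz":0,"tx":0.1,"ty":0,"tz":0.7,"fingers":0},{"rx":0,"ry":0,"rz":0,"tx":0,"ty":0,"tz":0.6,"fingers":0},{"rx":0,"ry":0,"rz":0,"tx":0,"ty":0,"tz":0.4,"fingers":0},{"rx":0,"ry":0,"rz":0,"tx":0,"ty":0,"tz":0.2,"fingers":0},{"rx":0,"ry":0,"rz":0,"tx":0,"ty":0,"tz":0,"fingers":0},{"rx":0,"ry":0,"rz":0,"tx":0,"ty":0,"tz":0,"fingers":0},{"rx":0,"ry":0,"rz":0,"tx":0,"ty":0,"tz":0,"fingers":0},{"rx":0,"ry":0,"rz":0,"tx":0,"ty":0,"tz":0,"fingers":0}]'
python3 -c "
from h import *
go([.4570,-.3115,.0415])"
```

```text
t: 37.85
tcp_pos: [0.435, -0.1606, 0.0413]
tool_rot: [0.001, 0.61, 0.792, 0.0]
ft_force: [-2.7, -0.3, 9.4]
width: -0.0005
grasp_force: 4.7
tool cm [-1.515e+01 -1.740e+00  1.000e-02] tcp [ 0.435  -0.1606  0.0413] yaw of tool y 14.8
```

```bash
python3 -m creep '[{"rx":0,"ry":0,"rz":0,"tx":0,"ty":0,"tz":-2,"fingers":0},{"rx":0,"ry":0,"rz":0,"tx":0,"ty":0,"tz":-2,"fingers":0},{"rx":0,"ry":0,"rz":0,"tx":0,"ty":0,"tz":0,"fingers":0},{"rx":0,"ry":0,"rz":0,"tx":-3,"ty":-0.3,"tz":0,"fingers":0},{"rx":0,"ry":0,"rz":0,"tx":-3,"ty":-0.3,"tz":0,"fingers":0},{"rx":0,"ry":0,"rz":0,"tx":-3,"ty":-0.3,"tz":0,"fingers":0},{"rx":0,"ry":0,"rz":0,"tx":-3,"ty":-0.4,"tz":0,"fingers":0},{"rx":0,"ry":0,"rz":0,"tx":-3.1,"ty":-0.4,"tz":0,"fingers":0},{"rx":0,"ry":0,"rz":0,"tx":0,"ty":0,"tz":1,"fingers":0},{"rx":0,"ry":0,"rz":0,"tx":0,"ty":0,"tz":1,"fingers":0},{"rx":0,"ry":0,"rz":0,"tx":0,"ty":0,"tz":0,"fingers":0},{"rx":0,"ry":0,"rz":0,"tx":0,"ty":0,"tz":0,"fingers":0}]'
python3 -m creep '[{"rx":0,"ry":0,"rz":0,"tx":0,"ty":0,"tz":0.7,"fingers":0},{"rx":0,"ry":0,"rz":0,"tx":0,"ty":0,"tz":0.6,"fingers":0},{"rx":0,"ry":0,"rz":0,"tx":0,"ty":0,"tz":0.4,"fingers":0},{"rx":0,"ry":0,"rz":0,"tx":0,"ty":0,"tz":0.3,"fingers":0},{"rx":0,"ry":0,"rz":0,"tx":0,"ty":0,"tz":0,"fingers":0},{"rx":0,"ry":0,"rz":0,"tx":0,"ty":0,"tz":0,"fingers":0},{"rx":0,"ry":0,"rz":0,"tx":0,"ty":0,"tz":0,"fingers":0},{"rx":0,"ry":0,"rz":0,"tx":0,"ty":0,"tz":0,"fingers":0}]'
```

```text
t: 38.85
tcp_pos: [0.456, -0.3089, 0.0579]
tool_rot: [-0.002, 0.61, 0.793, 0.0]
ft_force: [0.6, 0.5, 0.5]
width: -0.0001
grasp_force: 0.0
t: 39.52
tcp_pos: [0.4573, -0.3099, 0.0414]
tool_rot: [0.001, 0.61, 0.793, 0.0]
ft_force: [-2.0, 3.7, 7.7]
width: -0.0002
grasp_force: 4.1
```

All three cheeses and all four keys are done. Rising, then turning for the ticket and measuring rail, mark and ticket.

```bash
python3 -m creep '[{"rx":0,"ry":0,"rz":0,"tx":0,"ty":0,"tz":-2,"fingers":0},{"rx":0,"ry":0,"rz":0,"tx":0,"ty":0,"tz":-4,"fingers":0},{"rx":0,"ry":0,"rz":0,"tx":0,"ty":0,"tz":-4,"fingers":0},{"rx":0,"ry":0,"rz":6,"tx":0,"ty":0,"tz":-2,"fingers":0},{"rx":0,"ry":0,"rz":6,"tx":0,"ty":0,"tz":0,"fingers":0.6},{"rx":0,"ry":0,"rz":6,"tx":0,"ty":0,"tz":0,"fingers":0.6},{"rx":0,"ry":0,"rz":1,"tx":0,"ty":0,"tz":0,"fingers":0.6},{"rx":0,"ry":0,"rz":0,"tx":0,"ty":0,"tz":0,"fingers":0.6},{"rx":0,"ry":0,"rz":0,"tx":0,"ty":0,"tz":0,"fingers":0.6}]'
python3 - <<'E'
from h import *
S=2.424;f=lambda u,v:[90+u/S,110+v/S]
print('rail ends',back([f(153,92),f(405,80)],.13,'top').round(4).tolist());print('rail feet',back([f(180,109),f(401,98)],.01,'top').round(4).tolist())
print('mark foot',back([f(250,64)],.004,'top').round(4))
im=read_camera('top')
for l in('ticket','mark','rail','stand'):
    for d in spot_point(l,'top')[:1]: print('top',l,np.round(d['point'],4))
im=read_camera('side')
for l in('ticket','mark','rail','stand','crate'):
    for d in spot_point(l,'side')[:1]: print('side',l,np.round(d['point'],4))
go([.522,.390,.14])
E
```

```text
t: 40.27
tcp_pos: [0.4566, -0.3102, 0.159]
tool_rot: [-0.0, 0.731, 0.682, -0.0]
ft_force: [-0.5, 0.5, 1.2]
width: 0.0513
grasp_force: 0.0
rail ends [[0.629, 0.2929, 0.13], [0.6369, 0.0265, 0.13]]
rail feet [[0.6288, 0.2881, 0.01], [0.6371, 0.0296, 0.01]]
mark foot [[0.6817 0.2066 0.004 ]]
top ticket [0.5228 0.3906 0.1008]
top mark [ 0.5983 -0.2031  0.0724]
top rail [ 0.6333  0.1628 -0.0035]
top stand [0.5177 0.389  0.0016]
side ticket [0.5211 0.3881 0.0951]
side mark [ 6.776e-01  2.098e-01 -2.000e-04]
side stand [ 0.5221  0.3903 -0.0027]
side crate [ 0.6026 -0.1999  0.0603]
tool cm [70.34  1.43  1.97] tcp [ 0.4568 -0.3105  0.1597] yaw of tool y -4.2
```

```bash
python3 -m creep '[{"rx":0,"ry":0,"rz":0,"tx":3.9,"ty":0.1,"tz":0,"fingers":0.6},{"rx":0,"ry":0,"rz":0,"tx":3.9,"ty":0.1,"tz":0,"fingers":0.6},{"rx":0,"ry":0,"rz":0,"tx":3.9,"ty":0.1,"tz":0,"fingers":0.6},{"rx":0,"ry":0,"rz":0,"tx":3.9,"ty":0.1,"tz":0,"fingers":0.6},{"rx":0,"ry":0,"rz":0,"tx":3.9,"ty":0.1,"tz":0,"fingers":0.6},{"rx":0,"ry":0,"rz":0,"tx":3.9,"ty":0.1,"tz":0,"fingers":0.6},{"rx":0,"ry":0,"rz":0,"tx":3.9,"ty":0.1,"tz":0,"fingers":0.6},{"rx":0,"ry":0,"rz":0,"tx":3.9,"ty":0.1,"tz":0,"fingers":0.6},{"rx":0,"ry":0,"rz":0,"tx":3.9,"ty":0.1,"tz":0,"fingers":0.6},{"rx":0,"ry":0,"rz":0,"tx":3.9,"ty":0.1,"tz":0,"fingers":0.6},{"rx":0,"ry":0,"rz":0,"tx":3.9,"ty":0.1,"tz":0,"fingers":0.6},{"rx":0,"ry":0,"rz":0,"tx":3.9,"ty":0.1,"tz":0,"fingers":0.6}]'
python3 -m creep '[{"rx":0,"ry":0,"rz":0,"tx":3.9,"ty":0,"tz":0,"fingers":0.6},{"rx":0,"ry":0,"rz":0,"tx":3.9,"ty":0,"tz":0,"fingers":0.6},{"rx":0,"ry":0,"rz":0,"tx":3.9,"ty":0,"tz":0,"fingers":0.6},{"rx":0,"ry":0,"rz":0,"tx":3.9,"ty":0,"tz":0,"fingers":0.6},{"rx":0,"ry":0,"rz":0,"tx":3.9,"ty":0,"tz":0,"fingers":0.6},{"rx":0,"ry":0,"rz":0,"tx":3.9,"ty":0.1,"tz":0,"fingers":0.6},{"rx":0,"ry":0,"rz":0,"tx":0,"ty":0,"tz":0,"fingers":0.6},{"rx":0,"ry":0,"rz":0,"tx":0,"ty":0,"tz":0,"fingers":0.6},{"rx":0,"ry":0,"rz":0,"tx":0,"ty":0,"tz":0,"fingers":0.6},{"rx":0,"ry":0,"rz":0,"tx":0,"ty":0,"tz":0,"fingers":0.6}]'
python3 - <<'E'
from h import *
go([.522,.390,.072])
im=read_camera('wrist');print(px([[.522,.39,.136],[.522,.39,.101],[.522,.40,.136]],'wrist').round())
for d in spot_point('ticket','wrist'): print(d)
cv2.imwrite('pics/w5.png',im[:,:,::-1])
E
```

```text
t: 41.82
tcp_pos: [0.5025, 0.1574, 0.1599]
tool_rot: [0.0, 0.732, 0.681, 0.0]
ft_force: [1.0, -0.8, -0.9]
width: 0.0512
grasp_force: 0.0
t: 42.65
tcp_pos: [0.521, 0.3876, 0.1602]
tool_rot: [0.0, 0.733, 0.681, 0.0]
ft_force: [-0.3, -0.0, -0.4]
width: 0.0513
grasp_force: 0.0
tool cm [0.24 0.07 8.82] tcp [0.521  0.3876 0.1602] yaw of tool y -4.2
[[259. 205.]
 [259. 188.]
 [258. 190.]]
{'point': [0.5223, 0.3856, 0.0956], 'confidence': 0.84}
```

View pics/w5.png

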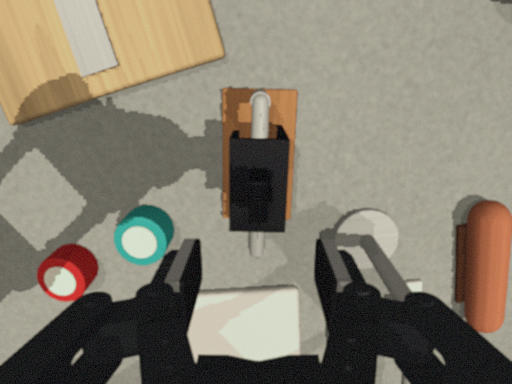

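The wrist view shows the ticket at (259,185) square to the fingers, with its bar running from (260,98) to (257,255). The tool sits over it within about 2 mm. Lowering and gripping the tab.

```bash
python3 -m creep '[{"rx":0,"ry":0,"rz":0,"tx":0.1,"ty":0.1,"tz":2,"fingers":0.6},{"rx":0,"ry":0,"rz":0,"tx":0,"ty":0,"tz":2,"fingers":0.6},{"rx":0,"ry":0,"rz":0,"tx":0,"ty":0,"tz":2,"fingers":0.6},{"rx":0,"ry":0,"rz":0,"tx":0,"ty":0,"tz":1.5,"fingers":0.6},{"rx":0,"ry":0,"rz":0,"tx":0,"ty":0,"tz":0.5,"fingers":0.6},{"rx":0,"ry":0,"rz":0,"tx":0,"ty":0,"tz":0.4,"fingers":0.6},{"rx":0,"ry":0,"rz":0,"tx":0,"ty":0,"tz":0,"fingers":0.6},{"rx":0,"ry":0,"rz":0,"tx":0,"ty":0,"tz":0,"fingers":0.6}]'
python3 -m creep '[{"rx":0,"ry":0,"rz":0,"tx":0,"ty":0,"tz":0,"fingers":0},{"rx":0,"ry":0,"rz":0,"tx":0,"ty":0,"tz":0,"fingers":0},{"rx":0,"ry":0,"rz":0,"tx":0,"ty":0,"tz":0,"fingers":0},{"rx":0,"ry":0,"rz":0,"tx":0,"ty":0,"tz":0,"fingers":0},{"rx":0,"ry":0,"rz":0,"tx":0,"ty":0,"tz":0,"fingers":0},{"rx":0,"ry":0,"rz":0,"tx":0,"ty":0,"tz":0,"fingers":0},{"rx":0,"ry":0,"rz":0,"tx":0,"ty":0,"tz":0,"fingers":0}]' 35
```

```text
t: 43.42
tcp_pos: [0.5224, 0.3896, 0.0772]
tool_rot: [0.0, 0.732, 0.681, 0.001]
ft_force: [-0.0, -0.0, -0.2]
width: 0.0512
grasp_force: 0.0
t: 44.0
tcp_pos: [0.5221, 0.3899, 0.0767]
tool_rot: [0.0, 0.732, 0.681, 0.001]
ft_force: [0.3, -1.1, 5.7]
width: 0.0115
grasp_force: 37.4
```

Tab held (11.5 mm). Lifting straight off and moving toward the robot side of the rail.

```bash
python3 -m creep '[{"rx":0,"ry":0,"rz":0,"tx":0,"ty":0,"tz":-1,"fingers":0},{"rx":0,"ry":0,"rz":0,"tx":0,"ty":0,"tz":-2,"fingers":0},{"rx":0,"ry":0,"rz":0,"tx":0,"ty":0,"tz":-3,"fingers":0},{"rx":0,"ry":0,"rz":0,"tx":0,"ty":0,"tz":-3,"fingers":0},{"rx":0,"ry":0,"rz":0,"tx":0,"ty":0,"tz":-3,"fingers":0},{"rx":0,"ry":0,"rz":0,"tx":0,"ty":0,"tz":-2,"fingers":0},{"rx":0,"ry":0,"rz":-6,"tx":0,"ty":0,"tz":0,"fingers":0},{"rx":0,"ry":0,"rz":0,"tx":0,"ty":0,"tz":0,"fingers":0},{"rx":0,"ry":0,"rz":0,"tx":0,"ty":0,"tz":0,"fingers":0}]'
python3 - <<'E'
from h import *
go([.54,.091,.215]);go([.6352,.091,.215])
read_camera('side');print([(d['point'],d['confidence']) for d in spot_point('ticket','side')])
E
```

```text
t: 44.75
tcp_pos: [0.5216, 0.3895, 0.215]
tool_rot: [-0.0, 0.697, 0.717, -0.001]
ft_force: [-0.0, -0.7, -2.1]
width: 0.0107
grasp_force: 36.6
tool cm [-2.989e+01  9.600e-01  2.000e-02] tcp [0.5216 0.3895 0.215 ] yaw of tool y 1.7
tool cm [-3.017e+01  1.047e+01  1.000e-02] tcp [0.5216 0.3895 0.215 ] yaw of tool y 1.7
[([0.5222, 0.3866, 0.2321], 0.68)]
```

```bash
python3 -m creep '[{"rx":0,"ry":0,"rz":0,"tx":-2,"ty":0,"tz":0,"fingers":0},{"rx":0,"ry":0,"rz":0,"tx":-3,"ty":0.1,"tz":0,"fingers":0},{"rx":0,"ry":0,"rz":0,"tx":-3.5,"ty":0.2,"tz":0,"fingers":0},{"rx":0,"ry":0,"rz":0,"tx":-3.5,"ty":0.2,"tz":0,"fingers":0},{"rx":0,"ry":0,"rz":0,"tx":-3.5,"ty":0.2,"tz":0,"fingers":0},{"rx":0,"ry":0,"rz":0,"tx":-3.5,"ty":0.2,"tz":0,"fingers":0},{"rx":0,"ry":0,"rz":0,"tx":-3.5,"ty":0,"tz":0,"fingers":0},{"rx":0,"ry":0,"rz":0,"tx":-3.5,"ty":0,"tz":0,"fingers":0},{"rx":0,"ry":0,"rz":0,"tx":-2.5,"ty":0,"tz":0,"fingers":0},{"rx":0,"ry":0,"rz":0,"tx":-1.5,"ty":0,"tz":0,"fingers":0},{"rx":0,"ry":0,"rz":0,"tx":0,"ty":0,"tz":0,"fingers":0},{"rx":0,"ry":0,"rz":0,"tx":0,"ty":0,"tz":0,"fingers":0}]'
python3 -m creep '[{"rx":0,"ry":0,"rz":0,"tx":0,"ty":2,"tz":0,"fingers":0},{"rx":0,"ry":0,"rz":0,"tx":0,"ty":2.5,"tz":0,"fingers":0},{"rx":0,"ry":0,"rz":0,"tx":0,"ty":2.5,"tz":0,"fingers":0},{"rx":0,"ry":0,"rz":0,"tx":0,"ty":1.5,"tz":0,"fingers":0},{"rx":0,"ry":0,"rz":0,"tx":0,"ty":1,"tz":0,"fingers":0},{"rx":0,"ry":0,"rz":0,"tx":0,"ty":0,"tz":0,"fingers":0},{"rx":0,"ry":0,"rz":0,"tx":0,"ty":0,"tz":0,"fingers":0},{"rx":0,"ry":0,"rz":0,"tx":0,"ty":0,"tz":0,"fingers":0}]'
python3 - <<'E'
from h import *
go([.6352,.091,.1167])
im=read_camera('wrist')
print('rail pts',px([[.6371,.0296,.13],[.6352,.091,.13],[.633,.159,.13]],'wrist').round(1))
for d in outline_of('rail','wrist')[:2]:
    ys,xs=np.nonzero(d['region']);print(d['confidence'],[(y,xs[ys==y].min(),xs[ys==y].max()) for y in range(ys.min(),ys.max(),15)])
E
```

```text
t: 45.85
tcp_pos: [0.54, 0.0894, 0.2146]
tool_rot: [-0.001, 0.697, 0.717, -0.001]
ft_force: [-0.2, 0.5, -1.0]
width: 0.0111
grasp_force: 36.6
t: 46.52
tcp_pos: [0.6347, 0.0941, 0.2153]
tool_rot: [-0.0, 0.695, 0.719, -0.0]
ft_force: [-0.1, 0.1, -1.3]
width: 0.0113
grasp_force: 36.6
tool cm [-0.31  0.05  9.86] tcp [0.6347 0.0941 0.2153] yaw of tool y 1.9
rail pts [[257.8 253.3]
 [258.  184.5]
 [258.   96.8]]
0.83 [(0, np.int64(250), np.int64(267)), (15, np.int64(252), np.int64(267)), (30, np.int64(251), np.int64(267)), (45, np.int64(251), np.int64(267)), (60, np.int64(251), np.int64(267)), (75, np.int64(252), np.int64(267)), (90, np.int64(252), np.int64(265)), (105, np.int64(251), np.int64(266)), (120, np.int64(251), np.int64(266)), (135, np.int64(252), np.int64(266)), (150, np.int64(251), np.int64(266)), (165, np.int64(251), np.int64(266))]
0.45 [(6, np.int64(57), np.int64(137)), (21, np.int64(29), np.int64(184)), (36, np.int64(30), np.int64(186)), (51, np.int64(32), np.int64(185)), (66, np.int64(33), np.int64(185)), (81, np.int64(35), np.int64(186)), (96, np.int64(36), np.int64(186)), (111, np.int64(39), np.int64(186)), (126, np.int64(40), np.int64(187)), (141, np.int64(41), np.int64(187)), (156, np.int64(44), np.int64(187)), (171, np.int64(46), np.int64(187)), (186, np.int64(49), np.int64(187))]
```

The rail outline is centred at column 258.7 against a predicted 258, so the ticket is in line. Lowering it over the rail.

```bash
python3 -m creep '[{"rx":0,"ry":0,"rz":0,"tx":-0.2,"ty":0,"tz":1,"fingers":0},{"rx":0,"ry":0,"rz":0,"tx":0,"ty":0,"tz":1.5,"fingers":0},{"rx":0,"ry":0,"rz":0,"tx":0,"ty":0,"tz":1.5,"fingers":0},{"rx":0,"ry":0,"rz":0,"tx":0,"ty":0,"tz":1.5,"fingers":0},{"rx":0,"ry":0,"rz":0,"tx":0,"ty":0,"tz":1.5,"fingers":0},{"rx":0,"ry":0,"rz":0,"tx":0,"ty":0,"tz":1,"fingers":0},{"rx":0,"ry":0,"rz":0,"tx":0,"ty":0,"tz":0.7,"fingers":0},{"rx":0,"ry":0,"rz":0,"tx":0,"ty":0,"tz":0.4,"fingers":0},{"rx":0,"ry":0,"rz":0,"tx":0,"ty":0,"tz":0.2,"fingers":0},{"rx":0,"ry":0,"rz":0,"tx":0,"ty":0,"tz":0,"fingers":0},{"rx":0,"ry":0,"rz":0,"tx":0,"ty":0,"tz":0,"fingers":0}]'
for i in 1 2 3 4 5; do python3 -m creep '[{"rx":0,"ry":0,"rz":0,"tx":0,"ty":0,"tz":0.1,"fingers":0},{"rx":0,"ry":0,"rz":0,"tx":0,"ty":0,"tz":0,"fingers":0}]' | egrep 'tcp|ft_force'; done
```

```text
t: 47.53
tcp_pos: [0.6357, 0.0911, 0.1236]
tool_rot: [0.0, 0.696, 0.718, 0.001]
ft_force: [-1.2, -1.0, -0.3]
width: 0.0111
grasp_force: 36.6
tcp_pos: [0.6357, 0.0912, 0.1223]
ft_force: [-1.0, -0.3, -0.5]
tcp_pos: [0.6354, 0.0911, 0.1207]
ft_force: [0.6, -0.2, -0.4]
tcp_pos: [0.6353, 0.0911, 0.1195]
ft_force: [0.6, 0.1, -1.4]
tcp_pos: [0.6353, 0.0911, 0.1184]
ft_force: [0.3, 0.5, -0.7]
tcp_pos: [0.6353, 0.0911, 0.1174]
ft_force: [-0.3, 0.6, -1.8]
```

```bash
for i in 1 2 3; do python3 -m creep '[{"rx":0,"ry":0,"rz":0,"tx":0,"ty":0,"tz":0.1,"fingers":0},{"rx":0,"ry":0,"rz":0,"tx":0,"ty":0,"tz":0,"fingers":0}]' | egrep 'tcp|ft_force'; done
python3 - <<'E'
from h import *
read_camera('side')
for l in('ticket','mark'): print('side',l,[(np.round(d['point'],4),d['confidence']) for d in spot_point(l,'side')])
E
```

```text
tcp_pos: [0.6354, 0.0911, 0.1168]
ft_force: [-0.6, 0.6, -0.7]
tcp_pos: [0.6355, 0.0911, 0.1167]
ft_force: [-2.4, -0.7, 3.8]
tcp_pos: [0.6356, 0.0911, 0.1167]
ft_force: [-3.7, -0.5, 8.1]
side ticket [(array([0.6348, 0.0925, 0.1357]), 0.67), (array([ 0.5221,  0.3928, -0.0022]), 0.42)]
side mark [(array([ 0.6793,  0.2098, -0.0007]), 0.45), (array([ 0.5225,  0.392 , -0.003 ]), 0.21)]
```

```bash
python3 -m creep '[{"rx":0,"ry":0,"rz":0,"tx":0,"ty":0,"tz":-0.2,"fingers":0},{"rx":0,"ry":0,"rz":0,"tx":0,"ty":0,"tz":0,"fingers":0},{"rx":0,"ry":0,"rz":0,"tx":1,"ty":0,"tz":0,"fingers":0},{"rx":0,"ry":0,"rz":0,"tx":1,"ty":0,"tz":0,"fingers":0},{"rx":0,"ry":0,"rz":0,"tx":1,"ty":0,"tz":0,"fingers":0},{"rx":0,"ry":0,"rz":0,"tx":1,"ty":0,"tz":0,"fingers":0},{"rx":0,"ry":0,"rz":0,"tx":1,"ty":0,"tz":0,"fingers":0},{"rx":0,"ry":0,"rz":0,"tx":1,"ty":0,"tz":0,"fingers":0},{"rx":0,"ry":0,"rz":0,"tx":1,"ty":0,"tz":0,"fingers":0},{"rx":0,"ry":0,"rz":0,"tx":1,"ty":0,"tz":0,"fingers":0},{"rx":0,"ry":0,"rz":0,"tx":0,"ty":0,"tz":0,"fingers":0},{"rx":0,"ry":0,"rz":0,"tx":0,"ty":0,"tz":0,"fingers":0}]'
python3 -m creep '[{"rx":0,"ry":0,"rz":0,"tx":1,"ty":0,"tz":0,"fingers":0},{"rx":0,"ry":0,"rz":0,"tx":1,"ty":0,"tz":0,"fingers":0},{"rx":0,"ry":0,"rz":0,"tx":1,"ty":0,"tz":0,"fingers":0},{"rx":0,"ry":0,"rz":0,"tx":0.6,"ty":0,"tz":0,"fingers":0},{"rx":0,"ry":0,"rz":0,"tx":0,"ty":0,"tz":0,"fingers":0},{"rx":0,"ry":0,"rz":0,"tx":0,"ty":0,"tz":0,"fingers":0},{"rx":0,"ry":0,"rz":0,"tx":0,"ty":0,"tz":0,"fingers":0}]'
python3 - <<'E'
from h import *
go([.6315,.207,.1167])
for c in('side','wrist','top'):
  for r in(1,2):
    read_camera(c)
    for l in('ticket','mark'): print(c,l,[(np.round(d['point'],4),d['confidence']) for d in spot_point(l,c)][:1])
E
```

```text
t: 50.02
tcp_pos: [0.6326, 0.1726, 0.1167]
tool_rot: [-0.0, 0.695, 0.719, 0.0]
ft_force: [-0.0, 1.4, 2.1]
width: 0.0113
grasp_force: 37.0
t: 50.6
tcp_pos: [0.6316, 0.2077, 0.1167]
tool_rot: [-0.0, 0.695, 0.719, 0.0]
ft_force: [-0.3, 2.3, 3.0]
width: 0.0113
grasp_force: 37.0
tool cm [-0.07 -0.01 -0.  ] tcp [0.6316 0.2077 0.1167] yaw of tool y 1.9
side ticket [(array([0.6313, 0.2034, 0.1335]), 0.97)]
side mark [(array([ 0.6802,  0.2105, -0.0021]), 0.68)]
side ticket [(array([0.6308, 0.2026, 0.136 ]), 0.92)]
side mark [(array([0.6788, 0.2116, 0.0033]), 0.63)]
wrist ticket [(array([0.633 , 0.2033, 0.1349]), 0.75)]
wrist mark [(array([ 0.6766,  0.2094, -0.001 ]), 0.65)]
wrist ticket [(array([0.6294, 0.205 , 0.1334]), 0.69)]
wrist mark [(array([0.6781, 0.2081, 0.0017]), 0.67)]
top ticket [(array([0.6312, 0.2131, 0.1385]), 0.52)]
top mark []
top ticket [(array([ 0.4489, -0.2582,  0.0807]), 0.57)]
top mark [(array([ 0.5195,  0.389 , -0.0016]), 0.17)]
```

Small correction of 2 mm, then let go and rise clear.

```bash
python3 -m creep '[{"rx":0,"ry":0,"rz":0,"tx":0.2,"ty":0,"tz":0,"fingers":0},{"rx":0,"ry":0,"rz":0,"tx":0,"ty":0,"tz":0,"fingers":0},{"rx":0,"ry":0,"rz":0,"tx":0,"ty":0,"tz":0,"fingers":0.5},{"rx":0,"ry":0,"rz":0,"tx":0,"ty":0,"tz":0,"fingers":0.5},{"rx":0,"ry":0,"rz":0,"tx":0,"ty":0,"tz":0,"fingers":0.5},{"rx":0,"ry":0,"rz":0,"tx":0,"ty":0,"tz":0,"fingers":0.5},{"rx":0,"ry":0,"rz":0,"tx":0,"ty":0,"tz":0,"fingers":0.5},{"rx":0,"ry":0,"rz":0,"tx":0,"ty":0,"tz":-1,"fingers":0.5},{"rx":0,"ry":0,"rz":0,"tx":0,"ty":0,"tz":-2,"fingers":0.5},{"rx":0,"ry":0,"rz":0,"tx":0,"ty":0,"tz":-3,"fingers":0.5},{"rx":0,"ry":0,"rz":0,"tx":0,"ty":0,"tz":-3,"fingers":0.5}]'
python3 -m creep '[{"rx":0,"ry":0,"rz":0,"tx":0,"ty":-4,"tz":0,"fingers":0.5},{"rx":0,"ry":0,"rz":0,"tx":0,"ty":-4,"tz":0,"fingers":0.5},{"rx":0,"ry":0,"rz":0,"tx":0,"ty":-4,"tz":0,"fingers":0.5},{"rx":0,"ry":0,"rz":0,"tx":3,"ty":-2,"tz":0,"fingers":0.5},{"rx":0,"ry":0,"rz":0,"tx":3.5,"ty":0,"tz":0,"fingers":0.5},{"rx":0,"ry":0,"rz":0,"tx":3.5,"ty":0,"tz":0,"fingers":0.5},{"rx":0,"ry":0,"rz":0,"tx":3.5,"ty":0,"tz":0,"fingers":0.5},{"rx":0,"ry":0,"rz":0,"tx":3.5,"ty":0,"tz":0,"fingers":0.5},{"rx":0,"ry":0,"rz":0,"tx":0,"ty":0,"tz":0,"fingers":0.5},{"rx":0,"ry":0,"rz":0,"tx":0,"ty":0,"tz":0,"fingers":0.5}]'
python3 - <<'E'
from h import *
for c in('side','top'):
  for r in(1,2):
    im=read_camera(c)
    for l in('ticket','mark','cheese1','crate'): print(c,l,[(np.round(d['point'],4).tolist(),round(d['confidence'],2)) for d in spot_point(l,c)][:5])
  cv2.imwrite(f'pics/end_{c}.png',im[:,:,::-1])
a=cv2.imread('pics/end_top.png')[90:250,90:420];b=cv2.imread('pics/end_side.png')[100:300,150:430]
cv2.imwrite('pics/end.png',np.vstack([cv2.resize(a,(700,300)),cv2.resize(b,(700,300))[:, :]]))
E
```

```text
t: 52.42
tcp_pos: [0.631, 0.2089, 0.2074]
tool_rot: [-0.001, 0.696, 0.718, -0.001]
ft_force: [-0.9, -0.5, -0.1]
width: 0.0425
grasp_force: 0.0
t: 53.25
tcp_pos: [0.4856, 0.3761, 0.2066]
tool_rot: [-0.0, 0.695, 0.719, -0.0]
ft_force: [-0.1, -0.9, -0.3]
width: 0.0424
grasp_force: 0.0
side ticket [([0.629, 0.2053, 0.1365], 0.6)]
side mark [([0.6768, 0.2095, -0.0024], 0.51), ([0.5231, 0.3907, -0.0034], 0.5)]
side cheese1 [([0.4001, 0.3165, 0.0019], 0.78), ([0.583, -0.127, 0.0727], 0.68), ([0.6144, -0.2671, 0.0713], 0.67), ([0.6001, -0.2016, 0.0757], 0.56), ([0.3079, 0.2792, -0.0001], 0.51)]
side crate [([0.5998, -0.204, 0.0664], 0.97), ([0.6003, -0.202, 0.0738], 0.68), ([0.2843, -0.2756, -0.0019], 0.26)]
side ticket [([0.6327, 0.2047, 0.1354], 0.97)]
side mark [([0.6802, 0.2131, -0.0003], 0.53), ([0.5983, -0.2032, 0.0645], 0.18)]
side cheese1 [([0.3078, 0.285, 0.0011], 0.87), ([0.6157, -0.2682, 0.0716], 0.73), ([0.5843, -0.1316, 0.0694], 0.7), ([0.6017, -0.2015, 0.0759], 0.66), ([0.4006, 0.3172, 0.0032], 0.6)]
side crate [([0.5998, -0.2039, 0.0634], 0.67)]
top ticket [([0.633, 0.2098, 0.1389], 0.65)]
top mark [([0.6767, 0.2054, -0.0025], 0.67)]
top cheese1 [([0.5869, -0.1312, 0.0727], 0.94), ([0.5985, -0.2024, 0.0724], 0.85), ([0.6225, -0.2691, 0.0725], 0.67), ([0.3073, 0.2812, -0.0023], 0.65), ([0.3972, 0.3198, -0.002], 0.59)]
top crate [([0.6021, -0.2, 0.0684], 0.86)]
top ticket [([0.6304, 0.2079, 0.139], 0.62)]
top mark [([0.6755, 0.209, -0.0006], 0.48)]
top cheese1 [([0.3963, 0.3242, -0.0011], 0.84), ([0.6191, -0.2702, 0.0735], 0.78), ([0.3055, 0.2826, -0.0004], 0.69), ([0.5853, -0.1274, 0.0722], 0.62), ([0.6017, -0.205, 0.0717], 0.6)]
top crate [([0.6, -0.2, 0.0674], 0.76)]
```

View pics/end.png

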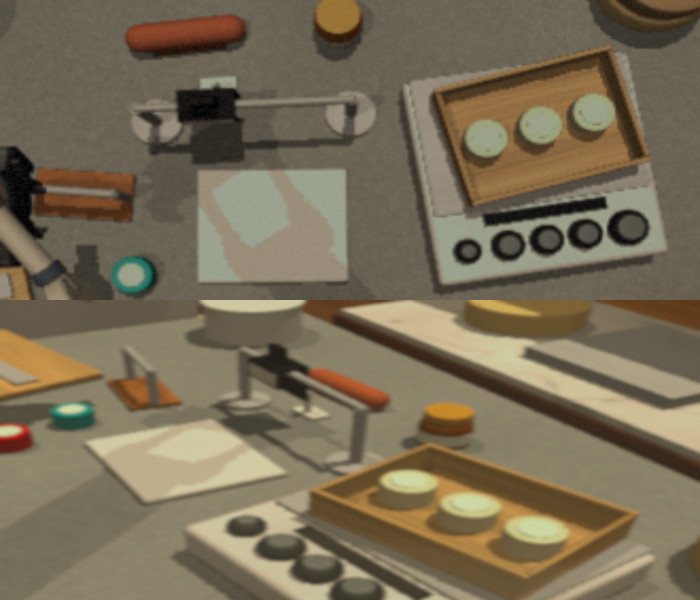

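The final view shows all three cheeses flat in the crate at (487,138), (540,126) and (594,112). The ticket hangs on the rail in front of the mark at (210,105), and the board is empty. Ticket and mark agree along the rail to within about 2 mm. Handing in.

```bash
python3 -c "
from rig import workorder
print(workorder.sign_off())"
```

```text
the job is handed in; nothing more can be done
None
```

I handed the job in with all six steps done in order (no verdict came back): zero pressed with the crate empty, three cheeses flat in the crate, keys third, first, then print pressed, and the ticket slid along the rail and left hanging within about 2 mm of the mark.

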